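# Sort inspected carriers with the bench lifter

## Task

First swing the inspection lamp clear of the granite plate, back towards its stop. Then take the bench lifter (the spatula), slide it under each carrier plate on the granite, lift it level and lay it flat and wholly on the floor of the tray whose brass sign matches its tag (round tag to the round sign, bar tag to the bar sign), never touching a carrier with the gripper. Finally lay the lifter back flat on its rubber rest as it lay before, swing the lamp back over the middle of the granite for the next batch, and do not disturb the loose parts standing about.

Things in the scene. Friction and masses are not known exactly. Their poses are not given: they have to be found in the camera images.
- lamp_arm (a joint): swing angle of the lamp's level arm (rad): 0 = parked at its stop towards the back, grows counter-clockwise seen from above, to 1.75; starts at 1.1 to 1.5 with the lamp head over the granite. Light friction (0.08 N m); stays where it is left. Clear of the granite below 0.5 (0.1 to 0.3 is well clear); over its middle at about 1.25.
- lamp_hinge (a point): point on the arm's vertical hinge axis, 240 mm above the table. The steel post below (20 mm diameter) stands on a round base (100 mm diameter, 20 high). The arm is a bar 14 mm wide, 12 high, its middle 200 mm above the table; the black lamp head (80 mm diameter, bottom 133 mm above the table) hangs at its end, 260 mm from the axis.
- lamp_grip (a point): middle of the graspable length of the arm's black upright grip peg: 16 mm diameter, standing on the arm 85 mm from the hinge axis, from 206 to 261 mm above the table; this point is 240 mm above it.
- granite: fixed black granite surface plate 270 (x) x 300 (y) x 40 mm; origin at the middle of its underside on the table, its top 40 mm above. Its x points away from the robot. The carriers stand on it in up to two rows, one behind the other.
- lifter: lifter (spatula): flat steel blade 42 mm wide (y), 2.5 mm thick, from x = -20 to +100 mm (tip); an upright wooden grip 22 (x) x 20 (y) mm stands on it at x = 0, its top 75 mm above the underside. Origin on the grip's axis at the underside; x to the tip, z up. 130 g. Take the grip from above across its 20 mm. A carrier rides well with its middle at x = 60 mm.
- rest: fixed black rubber rest of the lifter, 160 x 80 x 2 mm. Origin where the lifter's origin lies, on the table (the top is 2 mm above it), on the rest's centre line 40 mm from its near end; x along the lifter's blade.
- round_a: carrier with a 6 mm high brass tag on top, round (diameter 38 mm): aluminium plate 76 x 76 x 5 mm on four feet (diameter 10, 8 mm tall, centres 32 mm from the middle in x and y): beneath is a gap 8 mm high, 54 mm wide, open on all four sides. 130 g. Origin at the middle, at the feet's undersides; x, y along the plate's edges, z up. Starts on the granite; may be absent (None).
- round_b: carrier with a 6 mm high brass tag on top, round (diameter 38 mm): aluminium plate 76 x 76 x 5 mm on four feet (diameter 10, 8 mm tall, centres 32 mm from the middle in x and y): beneath is a gap 8 mm high, 54 mm wide, open on all four sides. 130 g. Origin at the middle, at the feet's undersides; x, y along the plate's edges, z up. Starts on the granite; may be absent (None).
- bar_a: carrier with a 6 mm high brass tag on top, a bar (12 x 52 mm): aluminium plate 76 x 76 x 5 mm on four feet (diameter 10, 8 mm tall, centres 32 mm from the middle in x and y): beneath is a gap 8 mm high, 54 mm wide, open on all four sides. 130 g. Origin at the middle, at the feet's undersides; x, y along the plate's edges, z up. Starts on the granite; may be absent (None).
- bar_b: carrier with a 6 mm high brass tag on top, a bar (12 x 52 mm): aluminium plate 76 x 76 x 5 mm on four feet (diameter 10, 8 mm tall, centres 32 mm from the middle in x and y): beneath is a gap 8 mm high, 54 mm wide, open on all four sides. 130 g. Origin at the middle, at the feet's undersides; x, y along the plate's edges, z up. Starts on the granite; may be absent (None).
- tray_round: fixed grey steel tray with a brass sign, a disc (diameter 28 mm), on its back block. Floor 120 (x) x 220 (y) x 4 mm, open at front and sides; the block (16 mm high, 30 wide) begins at x = +60 mm. Origin at the floor's middle, on the table (floor top is 4 mm above); x points to the back. Holds two carriers side by side, best with middles 48 mm either side of the origin in y.
- tray_bar: fixed grey steel tray with a brass sign, a bar (12 x 52 mm), on its back block. Floor 120 (x) x 220 (y) x 4 mm, open at front and sides; the block (16 mm high, 30 wide) begins at x = +60 mm. Origin at the floor's middle, on the table (floor top is 4 mm above); x points to the back. Holds two carriers side by side, best with middles 48 mm either side of the origin in y.
- brass_bush: bystander: loose upright brass cylinder, diameter 34 mm, 32 mm high; origin under its middle
- steel_collar: bystander: loose steel ring, diameter 52 mm, 18 mm high, behind the trays; origin under its middle
- oil_bottle: bystander: loose small oil bottle, diameter 44 mm, 100 mm high, at the back; origin under its middle
Mind the look-alikes: they are no part of the job. Several things have the shape of the rest; the one meant has the colours described above. What is shaped like the round_a but orange is not meant.

How it is judged:
By the outcome, as a careful person would: the job done as asked, in the order asked, and still so for the second after the job is handed in, with the robot touching nothing.
Of round_a, round_b, bar_a, bar_b only 3 to 4 are there at a start; the rules pass over those that are not, and their reading is None.
At some moment in a run one of round_a, round_b, bar_a, bar_b may be knocked a few centimetres aside while the robot is not near it.
It also fails if it takes over 210 s, if anything falls off the work surface, if the arm or the gripper's body presses on something with over 40 N, if the wrist force passes 120 N, or if a joint passes its speed limit or range.

## Robot

A 6-joint arm with a two-finger parallel gripper is mounted at the origin on the work surface. World frame = base frame: x ahead of the robot, y to its left, z up, the work surface at z = 0. Lengths are in m, angles in rad, forces in N, time in s.
With the tool pointing down it reaches from about 0.375 to 0.9 m from the base axis. Payload 3.1 kg.
Tool frame: the origin (TCP) lies at the very end of the fingers, on their centre line; the grasp point (between the pads) lies 19 mm behind it; z points along the fingers, y is the line along which they close (so a half turn about z gives the same grasp; the last joint's range is limited). The gripper opens to 85 mm and grips with 20 to 120 N. Pads are 22 mm wide; open, the fingers measure 114 mm over their backs; the gripper's body (76 mm by 85 mm) begins 54 mm behind the grasp point. The pads swing forward as they close: fully open they stand 13 mm farther back than shut.
Start: joints at [-1.409, 0.527, 1.433, -0, 1.181, -0.178], TCP at [0.209, -0.589, 0.231] pointing down, gripper open.
Joint ranges: [-3.08, 3.08], [-0.75, 2.2], [0.22, 2.44], [-1.43, 4.57], [0, 2.65], [-2.85, 2.85]. Speed limits (rad/s): [2.79, 2.79, 3.14, 3.14, 3.14, 3.14].

## Interface

Orientations are given as a unit quaternion [x, y, z, w].
In Python, from station import telemetry, snapshot, ticket gives the robot as it stands.
- The arm moves only by the tool move_arm, never from a script. Its argument "commands" is text: rows parted by semicolons, each of 7 numbers parted by spaces: the shift along the tool's x, y, z in mm, then the turn, a rotation vector about the tool's x, y, z in degrees, then the opening, from -1 (shut) to 1 (fully open). A call has exactly 5 rows; each row is the pose to reach, as a shift and turn from the pose commanded when the call began, along the tool's axes at that moment; what a row does not reach only later rows make up. A row lasts 1/8 s, in which the tool goes at most 62.5 mm and 10.7 degrees, less where a joint would pass 70% of its speed; a pose out of reach is approached as far as the arm can. A call with a gripper value outside its range is refused whole. The fingers move at their own pace and stop on an object; "grip_force" is the grip in N (left out, the last holds). Time passes only in rows, so rows that repeat a pose let the fingers close, or fill a call up. It gives the time, the measured TCP pose, the force, the opening and the grip force at its end, in the units of the state.
- telemetry.sense(): the state, without advancing time (a new reading comes with each control period).
- snapshot(name): name is "scene" or "top"; returns a dict with "image" (420x560x3 uint8, red, green, blue), "fx", "fy", "cx", "cy" (pixels), "pose" (4x4, takes a point from camera to world coordinates). Camera axes: x right, y down, z forward; pixel columns grow to the right and rows downward; lengths in m; the calibration is good to about 2 mm. A picture is of the moment at which its call begins. There is no depth.
- ticket.sign_off(): hands the job in; it is judged then, once.
The state is a dict: "t": time; "q": joint angles; "qd": joint speeds; "tau": joint torques, N m; "tcp_pos": TCP position; "tool_rot": TCP orientation; "force": force on the tool from outside, world axes, zero at the start; "ft_torque": the same for the moment, N m; "finger_gap": opening from 0.0 (shut) to 1.0 (fully open); "gripper_force": force on a finger pad.
Only numpy, scipy, OpenCV 4.12 (cv2) and the standard library are available. Lean on these libraries where they do the work, as an engineer would, in place of code of your own. Each camera call takes 0.05 s, during which the arm holds its last target. There are 200 camera calls.

## Working session

There is one attempt and no reset: what is moved stays moved. The work goes in short steps, Python scripts to look and compute and a tool call to move; the robot and the scene stay as the last step left them, time stands still between calls to the robot, and variables do not carry over. Pictures are saved under pics/ and viewed, at most 14 in all, crops included, and the job is handed in when it is done.

Besides the shell and the picture viewer there is one more tool, called after "Call:" as a command line: name --argument value ..., lists and objects as JSON in quotes. move_arm: Moves the arm, as the interface text tells. Its arguments: {"type":"object","properties":{"commands":{"type":"string"},"grip_force":{"type":"number"}},"required":["commands"]}

```bash
ls; mkdir -p pics; python3 - <<'E'
from station import telemetry, snapshot
import cv2,numpy as np
s=telemetry.sense(); print({k:np.round(v,3).tolist() for k,v in s.items()})
for n in("scene","top"):
    d=snapshot(n); print(n,d["fx"],d["fy"],d["cx"],d["cy"],np.round(d["pose"],3).tolist())
    np.savez(f"pics/{n}0.npz",**d)
    cv2.imwrite(f"pics/{n}0.png",cv2.resize(d["image"][:,:,::-1],(800,600),interpolation=cv2.INTER_CUBIC))
E
```

```text
pics
{'t': 0.0, 'q': [-1.408, 0.528, 1.434, -0.0, 1.181, -0.179], 'qd': [-0.0, 0.001, -0.001, 0.001, -0.001, -0.0], 'tau': [-0.0, -44.235, -17.802, -0.0, 0.008, -0.0], 'tcp_pos': [0.209, -0.588, 0.23], 'tool_rot': [0.986, 0.17, 0.0, -0.001], 'force': [-0.5, -0.341, 0.491], 'ft_torque': [0.004, -0.028, 0.057], 'gripper_force': 0.0, 'finger_gap': 1.001}
scene 426.35812617819363 426.35812617819363 274.09631097747706 208.66536853514228 [[0.716, 0.46, -0.525, 1.204], [0.698, -0.464, 0.545, -0.623], [0.007, -0.757, -0.654, 1.023], [0.0, 0.0, 0.0, 1.0]]
top 480.3650889723081 480.3650889723081 288.32771428061824 212.9333022526528 [[0.002, -0.99, 0.139, 0.257], [-1.0, -0.003, -0.005, 0.094], [0.005, -0.139, -0.99, 1.704], [0.0, 0.0, 0.0, 1.0]]
```

View pics/top0.png

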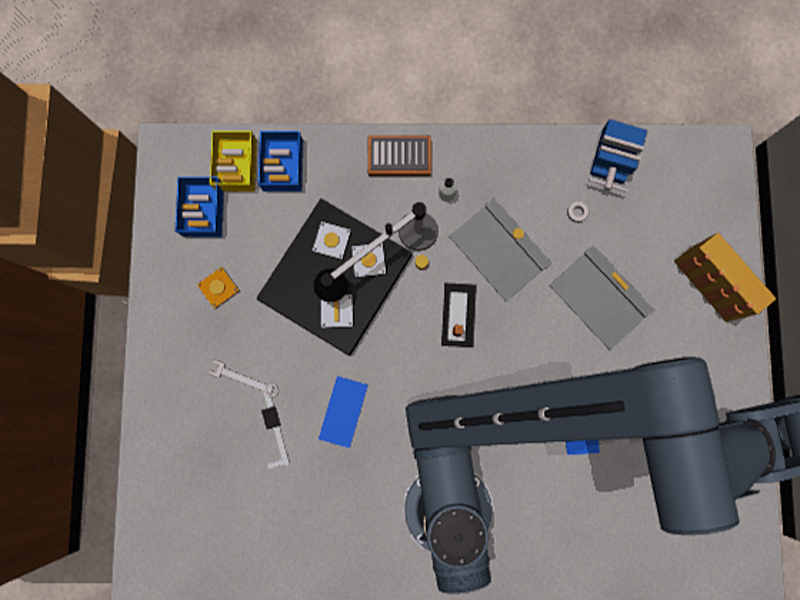

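View pics/scene0.png

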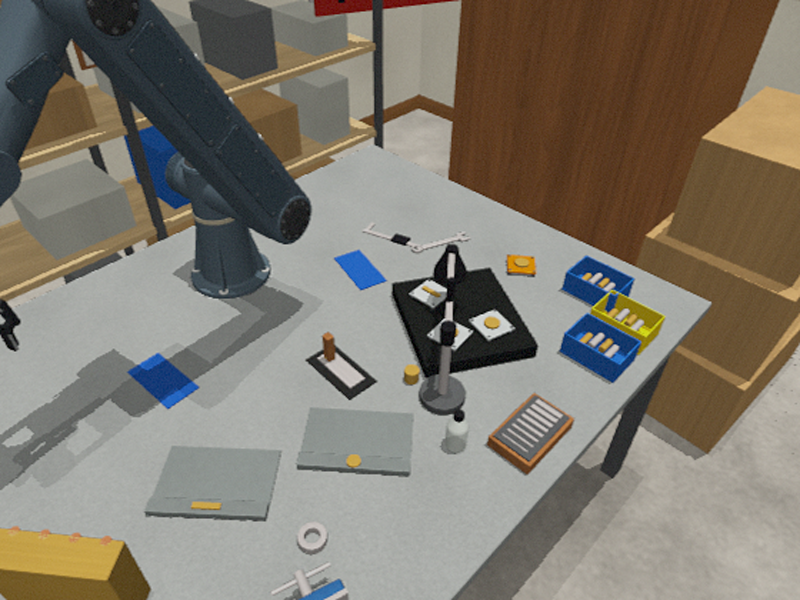

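```bash
cat > h.py <<'E'
import numpy as np, cv2
from scipy.spatial.transform import Rotation as R
from station import telemetry, snapshot
def shot(n,tag):
    d=snapshot(n); np.savez(f"pics/{n}{tag}.npz",**d); return d
def load(n,tag): return np.load(f"pics/{n}{tag}.npz")
def crop(d,name,c,r,w,h,k):  # native col,row start
    cv2.imwrite(f"pics/{name}.png",cv2.resize(d["image"][r:r+h,c:c+w,::-1],None,fx=k,fy=k,interpolation=cv2.INTER_CUBIC))
def ray(d,uv,z):
    uv=np.atleast_2d(uv).astype(float); P=d["pose"]
    v=np.c_[(uv[:,0]-d["cx"])/d["fx"],(uv[:,1]-d["cy"])/d["fy"],np.ones(len(uv))]@P[:3,:3].T
    return P[:3,3]+v*((z-P[2,3])/v[:,2])[:,None]
def proj(d,X):
    P=d["pose"]; c=(np.atleast_2d(X)-P[:3,3])@P[:3,:3]
    return np.c_[c[:,0]/c[:,2]*d["fx"]+d["cx"],c[:,1]/c[:,2]*d["fy"]+d["cy"]]
def down(yaw): # tool x along yaw (deg), z down
    return R.from_euler('z',yaw,degrees=True)*R.from_euler('x',180,degrees=True)
def plan(pos,yaw,frm=None):
    """shift (mm) and rotvec (deg) in tool axes, from current or given (pos,yaw)"""
    if frm is None:
        s=telemetry.sense(); p,r=np.array(s["tcp_pos"]),R.from_quat(s["tool_rot"])
    else: p,r=np.array(frm[0]),down(frm[1])
    d=r.inv().apply(np.array(pos)-p)*1000; w=(r.inv()*down(yaw)).as_rotvec(degrees=True)
    print("shift",np.round(d,1),"turn",np.round(w,1)); return d,w
E
python3 - <<'E'
from h import *
d=load("top",0);s=load("scene",0)
crop(d,"ct0",170,130,190,125,4.2); crop(s,"cs0",200,160,200,150,4)
k=.7
print("hinge cap",ray(d,(419*k,209*k),.25),ray(s,(448*k,328*k),.25))
print("base",ray(d,(420*k,232*k),.02),ray(s,(442*k,392*k),.02))
print("peg top",ray(d,(389*k,228*k),.261))
print("granite",ray(d,np.array([(320,198),(412,250),(350,354),(258,297)])*k,.04))
E
```

```text
hinge cap [[0.67082673 0.07208408 0.25      ]] [[0.71477416 0.03440526 0.25      ]]
base [[0.67672396 0.06598457 0.02      ]] [[0.68880465 0.06921471 0.02      ]]
peg top [[0.62524033 0.13691929 0.261     ]]
granite [[0.75796865 0.31653132 0.04      ]
 [0.62598165 0.08609835 0.04      ]
 [0.36814332 0.23570775 0.04      ]
 [0.50707889 0.46302711 0.04      ]]
```

View pics/ct0.png

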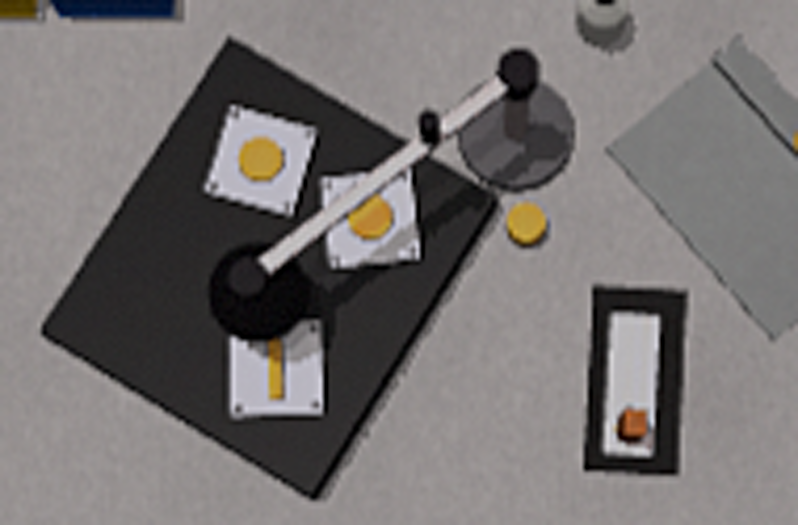

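View pics/cs0.png

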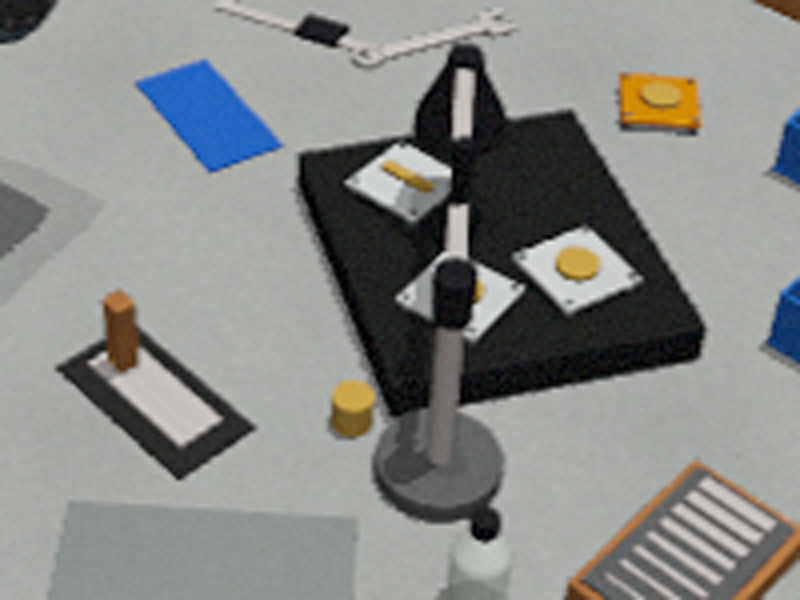

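```bash
python3 - <<'E'
from h import *
d=load("top",0);s=load("scene",0)
T=lambda u,v:(170+u/4.2,130+v/4.2); S=lambda u,v:(200+u/4,160+v/4)
def tri(a,b):
    A=[];B=[]
    for D,uv in((d,a),(s,b)):
        p0=D["pose"][:3,3];v=ray(D,uv,0)[0]-p0;v/=np.linalg.norm(v);M=np.eye(3)-np.outer(v,v);A.append(M);B.append(M@p0)
    return np.linalg.lstsq(np.vstack(A),np.hstack(B),rcond=None)[0]
print("base t",ray(d,T(516,130),.02),"s",ray(s,S(438,462),.02))
print("cap tri",tri(T(519,66),S(456,268)), "axis from top@.24",ray(d,T(519,70),.24))
print("peg tri",tri(T(431,115),S(463,143)),"@.261",ray(d,T(431,114),.261))
print("head tri",ray(d,T(250,275),.2))
print("lifter corners rest(z.002)",ray(d,[T(595,286),T(687,290),T(677,474),T(585,469)],.002))
print("blade z.0045",ray(d,[T(610,312),T(660,314),T(653,458),T(602,453)],.0045))
print("grip top",ray(d,T(634,420),.077), "s", ray(s,S(118,299),.077))
print("tri grip",tri(T(634,420),S(118,297)))
print("bush",ray(d,T(526,223),.032))
E
```

```text
base t [[0.68204264 0.0700975  0.02      ]] s [[0.6918681 0.0661185 0.02     ]]
cap tri [0.68465404 0.07218469 0.21369396] axis from top@.24 [[0.67249138 0.07107761 0.24      ]]
peg tri [0.63367962 0.13688535 0.2588595 ] @.261 [[0.63301541 0.13599037 0.261     ]]
head tri [[0.52342192 0.27372711 0.2       ]]
lifter corners rest(z.002) [[ 0.54993762  0.00207233  0.002     ]
 [ 0.54672677 -0.07667084  0.002     ]
 [ 0.38905902 -0.06653     0.002     ]
 [ 0.39307023  0.01120866  0.002     ]]
blade z.0045 [[ 0.52705404 -0.01049386  0.0045    ]
 [ 0.5254652  -0.05315215  0.0045    ]
 [ 0.40233591 -0.04614914  0.0045    ]
 [ 0.40644602 -0.00308332  0.0045    ]]
grip top [[ 0.42696038 -0.02500368  0.077     ]] s [[ 0.43112027 -0.02410496  0.077     ]]
tri grip [ 0.42803846 -0.02369015  0.07657591]
bush [[0.59852921 0.06173934 0.032     ]]
```

```bash
python3 - <<'E'
from h import *
plan((.633,.136,.31),94.5)
plan((.633,.136,.31),19.6)
plan((.633,.136,.222),94.5,((.633,.136,.31),94.5))
# arc in tool frame
h=np.array([.684,.071])
for a in np.linspace(128,61,11):
    p=np.r_[h+.085*np.array([np.cos(np.radians(a)),np.sin(np.radians(a))]),.222]
    print(round(a,1),p.round(3),end=' '); plan(p,94.5,((.633,.136,.222),94.5))
E
```

```text
shift [ 641.9 -541.1  -78.3] turn [ -0.1  -0.1 -75. ]
shift [ 641.9 -541.1  -78.3] turn [-0.1 -0.  -0.1]
shift [ 0. -0. 88.] turn [0. 0. 0.]
128.0 [0.632 0.138 0.222] shift [ 2.1 -1.2 -0. ] turn [0. 0. 0.]
121.3 [0.64  0.144 0.222] shift [7.1 7.4 0. ] turn [0. 0. 0.]
114.6 [0.649 0.148 0.222] shift [11.  16.5  0. ] turn [0. 0. 0.]
107.9 [0.658 0.152 0.222] shift [13.9 26.   0. ] turn [0. 0. 0.]
101.2 [0.667 0.154 0.222] shift [15.6 35.8  0. ] turn [0. 0. 0.]
94.5 [0.677 0.156 0.222] shift [16.2 45.7  0. ] turn [0. 0. 0.]
87.8 [0.687 0.156 0.222] shift [15.6 55.7  0. ] turn [0. 0. 0.]
81.1 [0.697 0.155 0.222] shift [13.9 65.4  0. ] turn [0. 0. 0.]
74.4 [0.707 0.153 0.222] shift [11. 75.  0.] turn [0. 0. 0.]
67.7 [0.716 0.15  0.222] shift [ 7.1 84.1  0. ] turn [0. 0. 0.]
61.0 [0.725 0.145 0.222] shift [ 2.1 92.7  0. ] turn [0. 0. 0.]
```

Call:
move_arm --commands "30 -25 -30 0 0 0 1; 70 -59 -60 0 0 0 1; 115 -97 -78 0 0 0 1; 160 -135 -78 0 0 0 1; 205 -173 -78 0 0 0 1"

```text
t: 0.72
tcp_pos: [0.3449, -0.3557, 0.3094]
tool_rot: [0.986, 0.169, 0.0, 0.0]
force: [0.4, -0.2, -0.0]
finger_gap: 0.999
gripper_force: 0.0
```

Call:
move_arm --commands "45 -38 0 0 0 0 1; 90 -76 0 0 0 0 1; 135 -114 0 0 0 0 1; 180 -152 0 0 0 0 1; 225 -190 0 0 0 0 1"

```text
t: 1.35
tcp_pos: [0.4934, -0.1013, 0.3091]
tool_rot: [0.986, 0.17, -0.0, 0.0]
force: [1.1, -0.5, 0.4]
finger_gap: 1.001
gripper_force: 0.0
```

Call:
move_arm --commands "45 -38 0 0 0 0 1; 90 -76 0 0 0 0 1; 135 -114 0 0 0 0 1; 180 -152 0 0 0 0 0.3; 212 -178 0 0 0 0 0.3"

```text
t: 1.98
tcp_pos: [0.6337, 0.138, 0.3086]
tool_rot: [0.985, 0.17, -0.0, -0.0]
force: [-0.3, -0.6, -0.4]
finger_gap: 0.654
gripper_force: 0.0
```

Call:
move_arm --commands "0 0 0 0 0 -8 0; 0 0 0 0 0 -18 0; 0 0 0 0 0 -28 0; 0 0 0 0 0 -36 0; 0 0 0 0 0 -40 0"

```text
t: 2.6
tcp_pos: [0.6327, 0.1355, 0.3086]
tool_rot: [0.867, 0.498, -0.001, -0.0]
force: [0.1, 0.0, -0.5]
finger_gap: 0.502
gripper_force: 0.0
```

Call:
move_arm --commands "0 0 0 0 0 -8 0; 0 0 0 0 0 -17 0; 0 0 0 0 0 -26 0; 0 0 0 0 0 -33 0; 0 0 0 0 0 -35 0"

```text
t: 3.22
tcp_pos: [0.6328, 0.1354, 0.3087]
tool_rot: [0.678, 0.735, -0.0, -0.0]
force: [-0.3, 0.1, 0.5]
finger_gap: 0.499
gripper_force: 0.0
```

```bash
python3 - <<'E'
from h import *
plan((.633,.136,.31),94.5); s=telemetry.sense();print(s["tcp_pos"],s["finger_gap"],s["force"])
d=shot("top",1);crop(d,"ct1",200,110,150,110,5)
E
```

```text
shift [ 0.6  0.2 -1.3] turn [-0.1 -0.   0.1]
[0.63283409 0.13540955 0.30869714] 0.4986442400301372 [-0.26475213  0.07201803  0.49642996]
```

View pics/ct1.png

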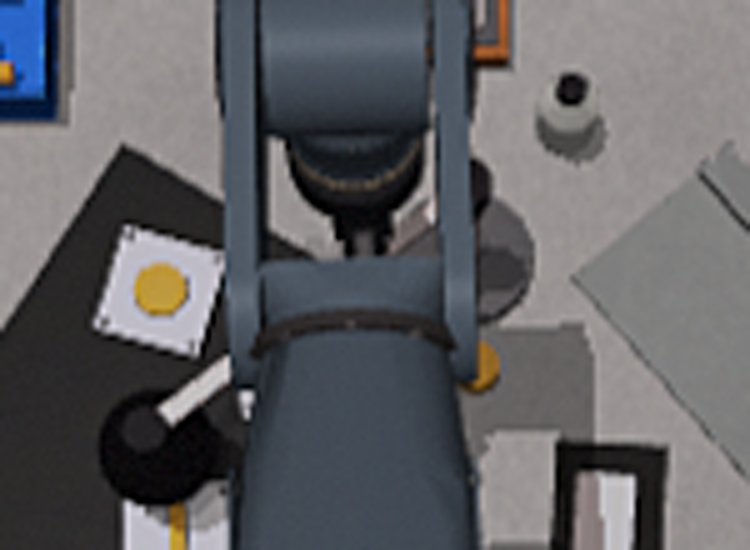

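Call:
move_arm --commands "0 0 20 0 0 0 0; 0 0 45 0 0 0 0; 0 0 70 0 0 0 0; 0 0 86 0 0 0 -0.2; 0 0 86 0 0 0 -0.4" --grip_force 20

```text
t: 3.9
tcp_pos: [0.6323, 0.1354, 0.2219]
tool_rot: [0.679, 0.734, -0.001, -0.001]
force: [0.1, -0.9, 0.2]
finger_gap: 0.3
gripper_force: 0.0
```

Call:
move_arm --commands "7 7 0 0 0 0 -0.4; 11 16 0 0 0 0 -0.4; 14 26 0 0 0 0 -0.4; 15.5 36 0 0 0 0 -0.4; 16 45.5 0 0 0 0 -0.4"

```text
t: 4.53
tcp_pos: [0.6787, 0.1551, 0.2237]
tool_rot: [0.679, 0.735, 0.0, 0.001]
force: [-2.2, 1.1, -0.3]
finger_gap: 0.298
gripper_force: 0.8
```

Call:
move_arm --commands "-0.5 10 0 0 0 0 -0.4; -2 20 0 0 0 0 -0.4; -5 29.5 0 0 0 0 -0.4; -9 38.5 0 0 0 0 -0.4; -14 47 0 0 0 0 -0.4"

```text
t: 5.15
tcp_pos: [0.7259, 0.1443, 0.2233]
tool_rot: [0.679, 0.734, -0.0, 0.0]
force: [-2.4, 0.7, -0.8]
finger_gap: 0.3
gripper_force: 0.7
```

Call:
move_arm --commands "0 0 0 0 0 0 -0.2; 0 0 0 0 0 0 0; 0 0 -30 0 0 0 0; 0 0 -60 0 0 0 0; 0 0 -90 0 0 0 0"

```text
t: 5.78
tcp_pos: [0.7251, 0.1448, 0.3145]
tool_rot: [0.679, 0.735, 0.0, 0.0]
force: [1.1, 0.2, -0.6]
finger_gap: 0.497
gripper_force: 0.0
```

```bash
python3 - <<'E'
from h import *
plan((.428,-.0245,.20),86.5)
E
```

```text
shift [-145.2 -309.6  114.4] turn [0. 0. 8.]
```

Call:
move_arm --commands "-20 -43 0 0 0 0 0; -43 -93 0 0 0 0 0; -68 -145 0 0 0 0 0; -93 -198 20 0 0 0 0; -115 -246 50 0 0 0 0"

```text
t: 6.4
tcp_pos: [0.488, 0.0098, 0.2642]
tool_rot: [0.678, 0.735, 0.001, 0.002]
force: [1.0, -0.1, -0.8]
finger_gap: 0.498
gripper_force: 0.0
```

Call:
move_arm --commands "-20 -42 30 0 0 0 0; -30 -64 64 0 0 10 0; -30 -64 64 0 0 20 0; -30 -64 64 0 0 30 0; -30 -64 64 0 0 38 0"

```text
t: 7.02
tcp_pos: [0.4277, -0.0244, 0.1997]
tool_rot: [0.882, 0.471, 0.0, 0.001]
force: [-0.6, 0.2, 0.2]
finger_gap: 0.499
gripper_force: 0.0
```

Call:
move_arm --commands "0 0 0 0 0 10 0.2; 0 0 0 0 0 20 0.2; 0 0 0 0 0 30 0.2; 0 0 0 0 0 40 0.2; 0 0 0 0 0 48 0.2"

```text
t: 7.65
tcp_pos: [0.4278, -0.0243, 0.1998]
tool_rot: [0.997, 0.072, 0.001, 0.0]
force: [0.4, -0.3, 0.3]
finger_gap: 0.602
gripper_force: 0.0
```

Call:
move_arm --commands "0 0 0 0 0 6 0.2; 0 0 0 0 0 12 0.2; 0 0 0 0 0 12 0.2; 0 0 0 0 0 12 0.2; 0 0 0 0 0 12 0.2"

```text
t: 8.28
tcp_pos: [0.4277, -0.0243, 0.1994]
tool_rot: [1.0, -0.03, 0.0, 0.0]
force: [1.0, -0.3, -0.5]
finger_gap: 0.603
gripper_force: 0.0
```

```bash
python3 - <<'E'
from h import *
plan((.4275,-.0255,.035),-3.5); s=telemetry.sense();print(s["tcp_pos"],s["finger_gap"],s["force"],np.degrees(s["q"]).round())
d=shot("top",2);crop(d,"ct2",170,105,300,150,2.66)
d=shot("scene",2);crop(d,"cs2",80,160,320,210,2.5)
E
```

```text
shift [ -0.2   1.2 164.4] turn [ 0.  -0.   0.1]
[ 0.42767698 -0.02428938  0.1994237 ] 0.6031845076799763 [ 1.0373979  -0.3093455  -0.47038893] [-18.  18. 111.  -0.  51.  75.]
```

View pics/ct2.png

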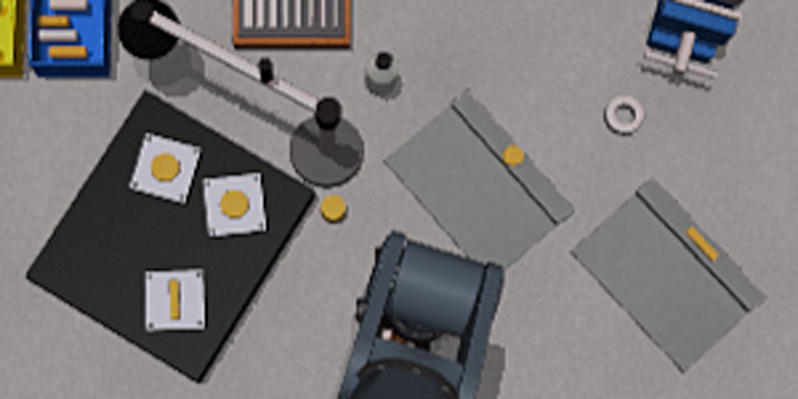

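View pics/cs2.png

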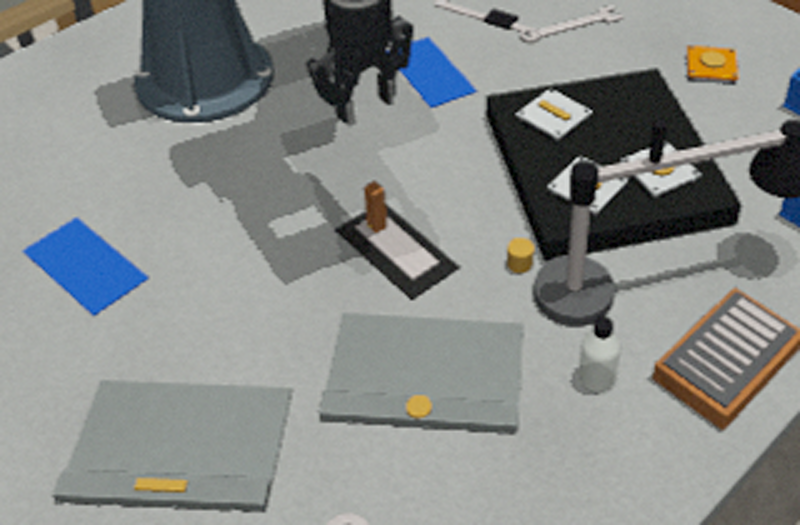

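```bash
cat >> h.py <<'E'
def carriers(d, boxes, z):
    """white plates in native-pixel boxes (c,r,w,h) -> centre, yaw(mod 90), sides"""
    for c,r,w,h in boxes:
        im=cv2.resize(d["image"][r:r+h,c:c+w],None,fx=4,fy=4,interpolation=cv2.INTER_CUBIC)
        hsv=cv2.cvtColor(im,cv2.COLOR_RGB2HSV)
        m=((hsv[...,2]>int(WT))&(hsv[...,1]<60)).astype(np.uint8)
        cs,_=cv2.findContours(m,cv2.RETR_EXTERNAL,cv2.CHAIN_APPROX_NONE); k=max(cs,key=cv2.contourArea)[:,0]
        P=ray(d,np.c_[c+(k[:,0]+.5)/4-.5,r+(k[:,1]+.5)/4-.5],z)
        (cx,cy),(a,b),ang=cv2.minAreaRect((P[:,:2]*1000).astype(np.float32))
        print("centre",round(cx,1),round(cy,1),"sides",round(a,1),round(b,1),"yaw",round(ang%90,1))
WT=150
E
python3 - <<'E'
import h; from h import *
d=load("top",2);s=load("scene",2)
T=lambda u,v:(170+u/2.66,105+v/2.66); S=lambda u,v:(80+u/2.5,160+v/2.5)
B=[(216,150,32,34),(244,166,30,32),(221,202,30,30)]
for w in(120,150,170): h.WT=w; carriers(d,B,.053)
print("scene bar"); carriers(s,[(80+205,160+32,36,26)],.053)
g=s["image"][160+45,80+220:80+240:4];print(g.tolist())
hd=np.array([ray(d,T(327,110),.213)[0],ray(d,T(265,64),.261)[0],ray(d,T(152,17),.2)[0]]);print("lamp",hd.round(3),np.degrees(np.arctan2(*(hd[2]-[.684,.071,.2])[1::-1])))
for nm,c in(("round",[(385,160),(453,107),(553,222),(500,270)]),("bar",[(571,252),(637,193),(747,309),(685,372)])):
    P=ray(d,[T(*q) for q in c],.004);print(nm,P[:,:2].round(3).tolist(),np.linalg.norm(P-np.roll(P,-1,0),axis=1).round(3))
for nm,c in(("round",[(342,314),(523,322),(518,403),(325,392)]),("bar",[(100,381),(292,388),(272,482),(68,470)])):
    P=ray(s,[S(*q) for q in c],.004);print(nm,P[:,:2].round(3).tolist(),np.linalg.norm(P-np.roll(P,-1,0),axis=1).round(3))
print("sign round",ray(d,T(513,155),.018),ray(s,S(419,406),.018)," bar",ray(d,T(703,243),.018),ray(s,S(160,485),.018))
E
```

```text
centre 648.6 285.8 sides 77.2 78.0 yaw 74.4
centre 599.7 193.6 sides 78.2 76.9 yaw 6.6
centre 472.7 270.0 sides 78.0 76.7 yaw 2.4
centre 648.4 285.5 sides 75.8 76.3 yaw 74.1
centre 599.7 193.5 sides 76.6 75.3 yaw 6.7
centre 473.1 269.5 sides 75.4 74.4 yaw 1.2
centre 648.7 285.5 sides 74.5 74.9 yaw 74.5
centre 599.7 193.5 sides 75.2 74.9 yaw 7.4
centre 473.0 269.5 sides 73.7 74.4 yaw 1.2
scene bar
centre 476.7 269.5 sides 76.7 76.5 yaw 2.8
[[179, 183, 182], [206, 171, 73], [193, 192, 180], [206, 209, 206], [105, 109, 108]]
lamp [[0.681 0.073 0.213]
 [0.723 0.146 0.261]
 [0.801 0.287 0.2  ]] 61.484752913996815
round [[0.671, -0.009], [0.746, -0.103], [0.586, -0.237], [0.52, -0.164]] [0.12  0.208 0.098 0.216]
bar [[0.544, -0.26], [0.626, -0.352], [0.468, -0.495], [0.383, -0.408]] [0.123 0.213 0.121 0.219]
round [[0.51, -0.15], [0.674, -0.005], [0.748, -0.093], [0.582, -0.235]] [0.219 0.114 0.218 0.112]
bar [[0.388, -0.405], [0.551, -0.258], [0.63, -0.345], [0.465, -0.488]] [0.22  0.117 0.218 0.113]
sign round [[ 0.67493469 -0.18193524  0.018     ]] [[ 0.67866478 -0.17958148  0.018     ]]  bar [[ 0.55493671 -0.43466276  0.018     ]] [[ 0.55793675 -0.43217446  0.018     ]]
```

Call:
move_arm --commands "0 0 30 0 0 0 0.2; 0 0 80 0 0 0 0.2; 0 1 125 0 0 0 0.2; 0 1 155 0 0 0 0.2; 0 1 164 0 0 0 0.2"

```text
t: 9.0
tcp_pos: [0.4268, -0.0251, 0.0338]
tool_rot: [1.0, -0.03, -0.002, -0.0]
force: [0.6, -0.1, -0.2]
finger_gap: 0.601
gripper_force: 0.0
```

Call:
move_arm --commands "0 0 0 0 0 0 -0.3; 0 0 0 0 0 0 -1; 0 0 0 0 0 0 -1; 0 0 0 0 0 0 -1; 0 0 0 0 0 0 -1" --grip_force 30

```text
t: 9.62
tcp_pos: [0.428, -0.0254, 0.036]
tool_rot: [1.0, -0.03, 0.001, 0.0]
force: [-0.0, 0.6, 6.9]
finger_gap: 0.228
gripper_force: 35.4
```

Call:
move_arm --commands "0 0 0 0 0 0 -1; 0 0 0 0 0 0 -1; 0 0 0 0 0 0 -1; 0 0 0 0 0 0 -1; 0 0 0 0 0 0 -1" --grip_force 90

```text
t: 10.25
tcp_pos: [0.428, -0.0254, 0.0361]
tool_rot: [1.0, -0.03, 0.001, 0.0]
force: [-0.7, 0.1, 8.2]
finger_gap: 0.22
gripper_force: 87.4
```

Call:
move_arm --commands "0 0 -5 0 0 0 -1; 0 0 -20 0 0 0 -1; 0 0 -45 0 0 0 -1; 0 0 -70 0 0 0 -1; 0 0 -84 0 0 0 -1"

```text
t: 10.88
tcp_pos: [0.4277, -0.0253, 0.1205]
tool_rot: [1.0, -0.03, 0.001, 0.0]
force: [0.3, 0.3, -0.6]
finger_gap: 0.226
gripper_force: 87.8
```

```bash
python3 - <<'E'
from h import *
s=telemetry.sense();print(s["tcp_pos"],s["finger_gap"],s["force"],s["ft_torque"])
plan((.330,.265,.12),1.8)
E
```

```text
[ 0.42765209 -0.02527765  0.12049268] 0.22598178210978181 [ 0.2547316   0.33521413 -0.58317756] [ 0.05351355  0.00092939 -0.02043589]
shift [-115.  -283.8    0.3] turn [ 0.  -0.1 -5.3]
```

Call:
move_arm --commands "-10 -25 0 0 0 0 -1; -30 -75 0 0 0 -2 -1; -53 -130 0 0 0 -4 -1; -76 -188 0 0 0 -5.3 -1; -95 -234 0 0 0 -5.3 -1"

```text
t: 11.5
tcp_pos: [0.3456, 0.2158, 0.1194]
tool_rot: [1.0, 0.016, -0.0, 0.0]
force: [0.6, 0.2, -0.9]
finger_gap: 0.225
gripper_force: 88.0
```

```bash
python3 - <<'E'
from h import *
s=telemetry.sense();print(s["tcp_pos"],np.degrees(s["q"]).round(1))
plan((.330,.265,.12),1.8)
d=shot("top",3);crop(d,"ct3",190,140,140,150,4)
d=shot("scene",3);crop(d,"cs3",210,130,150,110,5)
import h
carriers(load("top",3),[(216,150,32,34),(244,166,30,32),(221,202,30,30)],.053)
a=cv2.imread("pics/ct3.png");b=cv2.imread("pics/cs3.png")
b=cv2.resize(b,(500,367));o=np.zeros((600,1060,3),np.uint8);o[:600,:560]=a;o[:367,560:]=b
cv2.imwrite("pics/m3.png",cv2.resize(o,(800,453),interpolation=cv2.INTER_AREA))
E
```

```text
[0.34564346 0.21579409 0.11941558] [ 16.2  26.2 118.6   0.   35.3 104.3]
shift [-14.  -49.7  -0.6] turn [0.  0.  0.1]
centre 648.4 285.7 sides 75.6 76.3 yaw 74.1
centre 599.7 193.6 sides 76.6 75.3 yaw 6.6
centre 467.2 262.1 sides 87.6 89.0 yaw 1.2
```

View pics/m3.png

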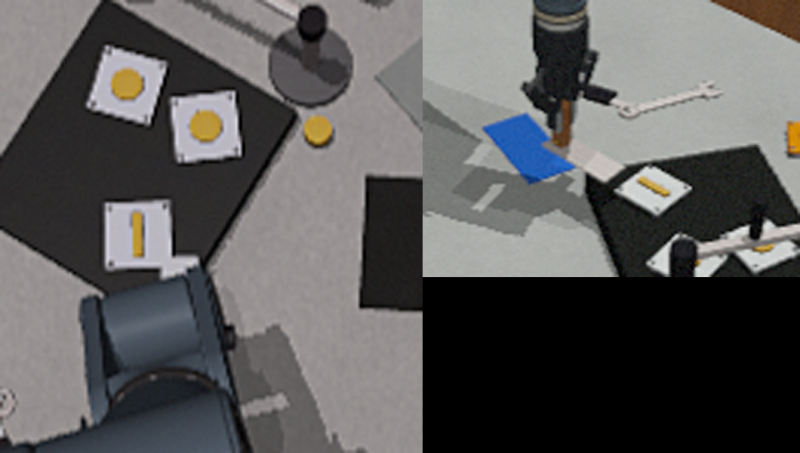

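```bash
python3 - <<'E'
from h import *
d=load("top",3); y=np.radians(1.8)
for l in(-.021,.021):
    p=np.array([.3456+.1*np.cos(y)-l*np.sin(y),.2158+.1*np.sin(y)+l*np.cos(y),.0878]); print("tip corner",proj(d,p).round(1))
print("bar centre px",proj(d,[.475,.2695,.053]).round(1))
crop(d,"ct3b",225,195,45,45,13)
s=load("scene",3)
for l in(-.021,.021):
    p=np.array([.3456+.1*np.cos(y)-l*np.sin(y),.2158+.1*np.sin(y)+l*np.cos(y),.0878]); print("scene tip corner",proj(s,p).round(1))
crop(s,"cs3b",250,165,60,45,10)
a=cv2.imread("pics/ct3b.png");b=cv2.imread("pics/cs3b.png");o=np.zeros((585,1185,3),np.uint8);o[:585,:585]=a;o[:450,585:]=b
cv2.imwrite("pics/m3b.png",cv2.resize(o,(800,395),interpolation=cv2.INTER_AREA))
E
```

```text
tip corner [[255.3 223.8]]
tip corner [[242.9 224.2]]
bar centre px [[235.4 216.7]]
scene tip corner [[281.3 202.3]]
scene tip corner [[289.3 196.6]]
```

View pics/m3b.png

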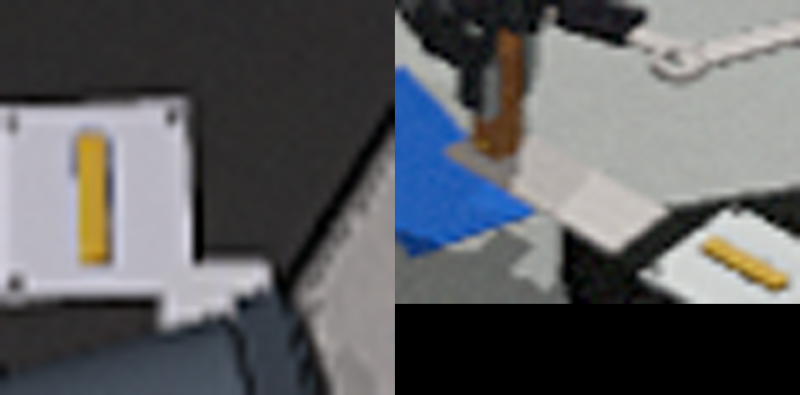

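Call:
move_arm --commands "-6 -14 0 0 0 0 -1; -16 -38 0 0 0 0 -1; -22 -50 0 0 0 0 -1; -22 -50 12 0 0 0 -1; -22 -50 26 0 0 0 -1"

```text
t: 12.22
tcp_pos: [0.3238, 0.2628, 0.0927]
tool_rot: [1.0, 0.016, 0.0, 0.0]
force: [-0.4, -0.6, -1.4]
finger_gap: 0.226
gripper_force: 88.5
```

```bash
python3 - <<'E'
from h import *
s=telemetry.sense();print(s["tcp_pos"],np.degrees(s["q"]).round(1),s["force"])
plan((.322,.2646,.0768),1.8);plan((.417,.2677,.0768),1.8)
E
```

```text
[0.32379048 0.26276322 0.09266132] [ 23.6  30.1 118.5  -0.   31.4 111.8] [-0.44105516 -0.57467321 -1.4174612 ]
shift [-1.7 -1.9 15.9] turn [ 0. -0.  0.]
shift [93.3 -2.  15.9] turn [ 0. -0.  0.]
```

Call:
move_arm --commands "0 0 5 0 0 0 -1; 0 0 10 0 0 0 -1; 0 0 14 0 0 0 -1; 0 0 15 0 0 0 -1; 0 0 15 0 0 0 -1"

```text
t: 12.85
tcp_pos: [0.3234, 0.2634, 0.0784]
tool_rot: [1.0, 0.016, 0.0, -0.0]
force: [0.1, -0.8, -0.5]
finger_gap: 0.224
gripper_force: 88.5
```

```bash
python3 - <<'E'
from h import *
s=telemetry.sense();print(s["tcp_pos"],s["force"])
plan((.417,.2677,.0768),1.8)
E
```

```text
[0.32343396 0.26335385 0.07840539] [ 0.08908811 -0.75030489 -0.49570902]
shift [93.7 -1.4  1.6] turn [-0. -0.  0.]
```

Call:
move_arm --commands "2 -1.4 1.6 0 0 0 -1; 10 -1.4 1.6 0 0 0 -1; 20 -1.4 1.6 0 0 0 -1; 30 -1.4 1.6 0 0 0 -1; 40 -1.4 1.6 0 0 0 -1"

```text
t: 13.48
tcp_pos: [0.3644, 0.266, 0.0767]
tool_rot: [1.0, 0.016, 0.0, -0.0]
force: [0.2, 0.9, -0.9]
finger_gap: 0.221
gripper_force: 88.5
```

Call:
move_arm --commands "12 0 0 0 0 0 -1; 24 0 0 0 0 0 -1; 36 0 0 0 0 0 -1; 46 0 0 0 0 0 -1; 53 0 0 0 0 0 -1"

```text
t: 14.1
tcp_pos: [0.417, 0.2677, 0.0767]
tool_rot: [1.0, 0.016, 0.0, -0.0]
force: [-0.1, 0.5, -2.1]
finger_gap: 0.222
gripper_force: 88.5
```

```bash
python3 - <<'E'
from h import *
s=telemetry.sense();print(s["tcp_pos"],s["force"])
d=shot("top",4);a=d["image"][195:240,220:265,::-1]
s=shot("scene",4);b=s["image"][160:205,260:320,::-1]
o=np.zeros((360,840,3),np.uint8);o[:,:360]=cv2.resize(a,(360,360),interpolation=2);o[:,360:]=cv2.resize(b,(480,360),interpolation=2)
cv2.imwrite("pics/m4.png",o[:,:800])
E
```

```text
[0.41699746 0.26769353 0.07669156] [-0.10587079  0.46598719 -2.08487288]
```

View pics/m4.png

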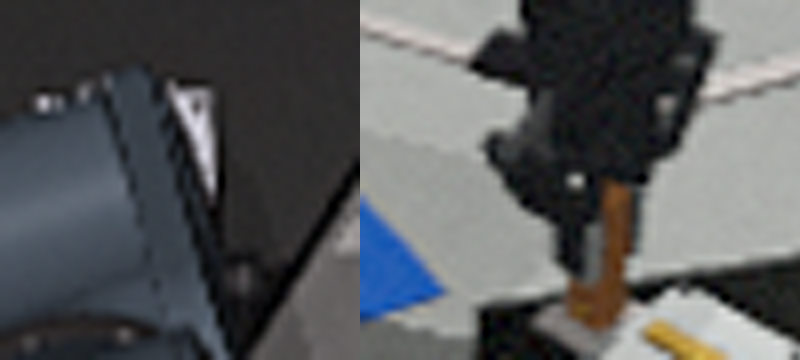

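Call:
move_arm --commands "0 0 -2 0 0 0 -1; 0 0 -5 0 0 0 -1; 0 0 -9 0 0 0 -1; 0 0 -16 0 0 0 -1; 0 0 -26 0 0 0 -1"

```text
t: 14.82
tcp_pos: [0.416, 0.2676, 0.1032]
tool_rot: [1.0, 0.016, -0.0, 0.0]
force: [0.3, 0.0, -2.7]
finger_gap: 0.222
gripper_force: 88.4
```

Call:
move_arm --commands "0 0 -10 0 0 0 -1; 0 0 -20 0 0 0 -1; 0 0 -28 0 0 0 -1; 0 0 -33 0 0 0 -1; 0 0 -34 0 0 0 -1"

```text
t: 15.45
tcp_pos: [0.4164, 0.2677, 0.1371]
tool_rot: [1.0, 0.016, 0.0, -0.0]
force: [-0.3, 0.5, -3.2]
finger_gap: 0.223
gripper_force: 88.4
```

Call:
move_arm --commands "0 6 0 0 0 0 -1; 1 20 0 0 0 0 -1; 2 42 0 0 0 0 -1; 4 70 0 0 0 0 -1; 6 102 0 0 0 0 -1"

```text
t: 16.08
tcp_pos: [0.4253, 0.1644, 0.1365]
tool_rot: [1.0, 0.016, -0.0, 0.0]
force: [0.0, -1.0, -2.6]
finger_gap: 0.225
gripper_force: 88.2
```

Call:
move_arm --commands "2 34 0 0 0 0 -1; 4 68 0 0 0 0 -1; 5 102 0 0 0 0 -1; 7 136 0 0 0 0 -1; 9 170 0 0 0 0 -1"

```text
t: 16.7
tcp_pos: [0.4394, -0.0056, 0.1365]
tool_rot: [1.0, 0.016, -0.0, 0.0]
force: [0.7, 0.6, -2.8]
finger_gap: 0.224
gripper_force: 88.2
```

Call:
move_arm --commands "2 34 0 0 0 0 -1; 4 68 0 0 0 0 -1; 5 102 0 0 0 0 -1; 7 136 0 0 0 0 -1; 9 170 0 0 0 0 -1"

```text
t: 17.32
tcp_pos: [0.4534, -0.1751, 0.1364]
tool_rot: [1.0, 0.016, -0.0, -0.0]
force: [0.4, -0.4, -2.1]
finger_gap: 0.22
gripper_force: 88.2
```

Call:
move_arm --commands "2 34 0 0 0 0 -1; 3 66 0 0 0 0 -1; 5 94 0 0 0 0 -1; 6 118 0 0 0 0 -1; 7 138 0 0 0 0 -1"

```text
t: 17.95
tcp_pos: [0.4652, -0.3124, 0.1364]
tool_rot: [1.0, 0.016, -0.0, -0.0]
force: [0.1, -0.3, -3.1]
finger_gap: 0.228
gripper_force: 88.2
```

Call:
move_arm --commands "0 12 0 0 0 3 -1; 0 17 0 0 0 8 -1; 0 19 0 0 0 14 -1; 0 19 0 0 0 21 -1; 0 19 0 0 0 28 -1"

```text
t: 18.58
tcp_pos: [0.466, -0.3299, 0.1365]
tool_rot: [0.974, -0.228, -0.0, -0.0]
force: [-0.8, 0.5, -3.0]
finger_gap: 0.22
gripper_force: 88.3
```

Call:
move_arm --commands "0 0 0 0 0 7 -1; 0 0 0 0 0 13 -1; 0 0 0 0 0 18 -1; 0 0 0 0 0 21 -1; 0 0 0 0 0 22.3 -1"

```text
t: 19.2
tcp_pos: [0.4661, -0.3299, 0.1365]
tool_rot: [0.912, -0.411, -0.0, -0.0]
force: [-0.2, 0.2, -2.8]
finger_gap: 0.222
gripper_force: 88.3
```

```bash
python3 - <<'E'
from h import *
s=telemetry.sense();print(s["tcp_pos"],s["force"],np.degrees(s["q"]).round())
plan((.467,-.3305,.0345+.007),-48.5)
d=shot("top",5);s=shot("scene",5)
a=d["image"][155:255,350:470,::-1]; b=s["image"][220:370,60:260,::-1]
o=np.zeros((600,800,3),np.uint8);o[:300,:360]=cv2.resize(a,(360,300),interpolation=2);o[:330,360:]=cv2.resize(b,(440,330),interpolation=2)
cv2.imwrite("pics/m5.png",o[:330])
E
```

```text
[ 0.46608049 -0.32986775  0.13650519] [-0.23927208  0.21969143 -2.77498355] [-47.  33.  95.   0.  52.  92.]
shift [ 1.2 -0.3 95. ] turn [-0.   0.1  0. ]
```

View pics/m5.png

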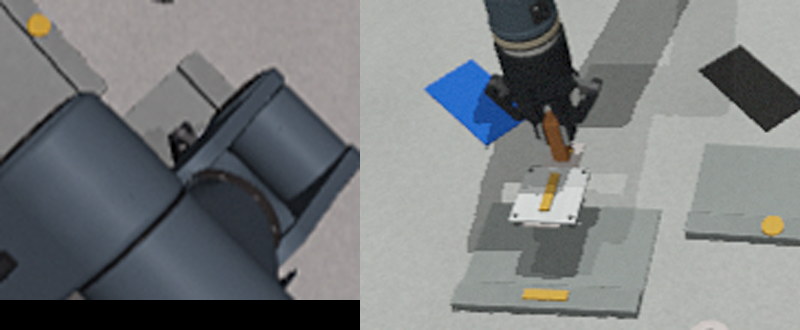

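Call:
move_arm --commands "1 0 6 0 0 0 -1; 1 0 18 0 0 0 -1; 1 0 34 0 0 0 -1; 1 0 52 0 0 0 -1; 1 0 68 0 0 0 -1"

```text
t: 19.92
tcp_pos: [0.4666, -0.3303, 0.0669]
tool_rot: [0.912, -0.41, -0.001, -0.0]
force: [-0.3, 0.6, -1.7]
finger_gap: 0.223
gripper_force: 88.3
```

Call:
move_arm --commands "0 0 10 0 0 0 -1; 0 0 17 0 0 0 -1; 0 0 22 0 0 0 -1; 0 0 26 0 0 0 -1; 0 0 28 0 0 0 -1"

```text
t: 20.55
tcp_pos: [0.4673, -0.3311, 0.041]
tool_rot: [0.912, -0.41, 0.001, 0.0]
force: [-0.9, -0.2, -1.9]
finger_gap: 0.225
gripper_force: 88.3
```

```bash
python3 - <<'E'
from h import *
s=telemetry.sense();print(s["tcp_pos"],s["force"])
E
```

```text
[ 0.46734039 -0.33112681  0.04098512] [-0.85814848 -0.24784998 -1.89077638]
```

Call:
move_arm --commands "0 0 0.7 0 0 0 -1; -3 0 0.7 0 0 0 -1; -9 0 0.7 0 0 0 -1; -18 0 0.7 0 0 0 -1; -29 0 0.7 0 0 0 -1"

```text
t: 21.18
tcp_pos: [0.4472, -0.3084, 0.0401]
tool_rot: [0.912, -0.411, -0.0, -0.0]
force: [0.5, -0.2, -1.8]
finger_gap: 0.222
gripper_force: 88.3
```

Call:
move_arm --commands "-12 0 0 0 0 0 -1; -24 0 0 0 0 0 -1; -38 0 0 0 0 0 -1; -52 0 0 0 0 0 -1; -66 0 0 0 0 0 -1"

```text
t: 21.8
tcp_pos: [0.4033, -0.2589, 0.0401]
tool_rot: [0.912, -0.411, -0.0, -0.0]
force: [-0.2, 0.0, -1.1]
finger_gap: 0.217
gripper_force: 88.3
```

Call:
move_arm --commands "0 0 -15 0 0 0 -1; 0 0 -40 0 0 0 -1; 0 0 -65 0 0 0 -1; 0 0 -85 0 0 0 -1; 0 0 -95 0 0 0 -1"

```text
t: 22.42
tcp_pos: [0.4049, -0.2606, 0.137]
tool_rot: [0.912, -0.411, 0.002, 0.001]
force: [-0.0, -0.6, -1.1]
finger_gap: 0.224
gripper_force: 88.4
```

```bash
python3 - <<'E'
from h import *
s=telemetry.sense();print(s["tcp_pos"],s["force"])
d=shot("top",6);s=shot("scene",6)
carriers(d,[(216,150,32,34),(244,166,30,32)],.053)
b=s["image"][220:370,60:260,::-1];cv2.imwrite("pics/s6.png",cv2.resize(b,(600,450),interpolation=2))
S=s; hs=cv2.cvtColor(s["image"],cv2.COLOR_RGB2HSV)
for w in (185,200):
    import h; h.WT=w; carriers(s,[(115,290,60,40)],.017)
plan((.532-.015,-.0,.14),6.8)
E
```

```text
[ 0.40494472 -0.26060839  0.13701841] [-0.02511813 -0.61025648 -1.08155787]
centre 644.5 274.1 sides 106.3 84.2 yaw 78.6
centre 624.8 205.0 sides 70.7 76.3 yaw 7.5
centre 496.2 -361.2 sides 76.1 40.1 yaw 44.5
centre 496.4 -360.9 sides 74.2 40.1 yaw 44.5
shift [-120.6 -256.7   -4. ] turn [  0.1  -0.2 -55.3]
```

View pics/s6.png

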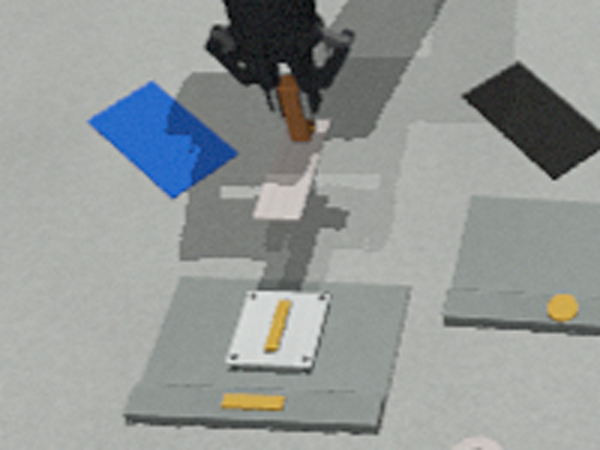

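```bash
python3 - <<'E'
import h; from h import *
d=load("top",6);s=load("scene",6)
h.WT=150
im=cv2.cvtColor(d["image"],cv2.COLOR_RGB2HSV)[140:225,205:290]
m=((im[...,2]>150)&(im[...,1]<60)).astype(np.uint8);n,l,st,c=cv2.connectedComponentsWithStats(m)
print([(st[i].tolist()) for i in range(1,n) if st[i,4]>100])
o=np.hstack([cv2.resize(d["image"][140:225,205:290,::-1],(400,400),interpolation=2),cv2.resize(s["image"][180:260,265:365,::-1],(400,400),interpolation=2)])
cv2.imwrite("pics/m6.png",o)
E
```

```text
[[0, 0, 18, 27, 252], [28, 0, 49, 32, 457], [56, 0, 27, 12, 124], [14, 15, 48, 31, 688], [58, 42, 27, 43, 580]]
```

View pics/m6.png

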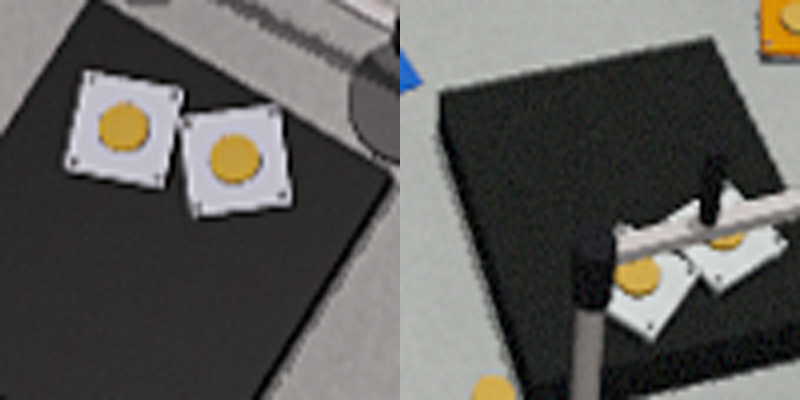

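```bash
cat >> h.py <<'E'
def plates(d,c,r,w,h,z,er=9):
    im=cv2.resize(d["image"][r:r+h,c:c+w],None,fx=4,fy=4,interpolation=cv2.INTER_CUBIC)
    hsv=cv2.cvtColor(im,cv2.COLOR_RGB2HSV)
    m=((hsv[...,2]>150)&((hsv[...,1]<60)|((hsv[...,0]>15)&(hsv[...,0]<30)))).astype(np.uint8)
    m=cv2.morphologyEx(m,cv2.MORPH_CLOSE,np.ones((5,5),np.uint8)); m=cv2.erode(m,np.ones((er,er),np.uint8))
    for k in cv2.findContours(m,cv2.RETR_EXTERNAL,cv2.CHAIN_APPROX_NONE)[0]:
        if cv2.contourArea(k)<3000: continue
        k=k[:,0];P=ray(d,np.c_[c+(k[:,0]+.5)/4-.5,r+(k[:,1]+.5)/4-.5],z)
        (cx,cy),(a,b),ang=cv2.minAreaRect((P[:,:2]*1000).astype(np.float32))
        print("centre",round(cx,1),round(cy,1),"sides",round(a,1),round(b,1),"yaw",round(ang%90,1))
E
python3 - <<'E'
from h import *
d=load("top",6); plates(d,214,150,60,42,.053,5); plates(d,214,150,60,42,.053,9)
plates(load("top",2),214,150,60,42,.053,9)
T=lambda q:ray(d,[(205+u/4.706-.5,140+v/4.706-.5) for u,v in q],.053)[:,:2]
for q in([(180,120),(275,103),(294,202),(195,218)],[(85,70),(185,88),(165,188),(66,168)]):
    P=T(q);print(P.mean(0).round(4),(np.degrees(np.arctan2(*(P-np.roll(P,1,0)).T[::-1]))%90).round(1))
E
```

```text
centre 627.8 205.1 sides 72.8 71.4 yaw 7.8
centre 650.6 286.0 sides 76.2 72.0 yaw 79.4
centre 701.8 177.4 sides 113.0 40.4 yaw 59.2
centre 627.6 205.1 sides 68.3 67.6 yaw 7.5
centre 650.9 287.7 sides 68.6 67.8 yaw 79.4
centre 597.6 193.3 sides 72.6 67.4 yaw 7.0
centre 648.5 285.5 sides 66.7 67.4 yaw 74.5
[0.6276 0.2046] [ 9.4 10.6 11.1  9.6]
[0.6519 0.2876] [80.5 79.8 79.8 78.6]
```

Call:
move_arm --commands "0 0 0 0 0 -6 -1; 0 0 0 0 0 -15 -1; 0 0 0 0 0 -25 -1; 0 0 0 0 0 -35 -1; 0 0 0 0 0 -45 -1"

```text
t: 23.15
tcp_pos: [0.4037, -0.2594, 0.1342]
tool_rot: [1.0, -0.027, -0.001, -0.001]
force: [0.1, -1.3, -1.8]
finger_gap: 0.224
gripper_force: 88.4
```

Call:
move_arm --commands "0 0 0 0 0 -7 -1; 0 0 0 0 0 -10.5 -1; 0 0 0 0 0 -11.4 -1; 0 0 0 0 0 -11.4 -1; 0 0 0 0 0 -11.4 -1"

```text
t: 23.78
tcp_pos: [0.404, -0.2596, 0.1348]
tool_rot: [0.998, 0.069, -0.0, -0.0]
force: [-0.2, -0.1, -0.2]
finger_gap: 0.224
gripper_force: 88.4
```

Call:
move_arm --commands "5 -15 0 0 0 0 -1; 18 -55 0 0 0 0 -1; 34 -105 0 0 0 0 -1; 50 -155 0 0 0 0 -1; 66 -205 0 0 0 0 -1"

```text
t: 24.4
tcp_pos: [0.4408, -0.045, 0.1351]
tool_rot: [0.998, 0.069, -0.0, -0.0]
force: [1.8, 0.3, -0.4]
finger_gap: 0.225
gripper_force: 88.5
```

Call:
move_arm --commands "16 -50 0 0 0 0 -1; 32 -100 0 0 0 0 -1; 48 -150 0 0 0 0 -1; 61 -190 0 0 0 0 -1; 71 -222 0 0 0 0 -1"

```text
t: 25.02
tcp_pos: [0.4798, 0.1849, 0.135]
tool_rot: [0.998, 0.07, -0.0, -0.0]
force: [0.9, -0.0, -1.2]
finger_gap: 0.225
gripper_force: 88.4
```

```bash
python3 - <<'E'
from h import *
s=telemetry.sense();print(s["tcp_pos"],s["force"],np.degrees(s["q"]).round())
d=shot("top",7); plates(d,214,150,60,42,.053,5);plates(d,214,150,60,42,.053,9)
plan((.481,.184,.0768),8); plan((.5703,.1967,.0768),8,((.481,.184,.0768),8))
E
```

```text
[0.47984396 0.18490853 0.13501224] [ 0.86907742 -0.03088289 -1.2416703 ] [  9.  30. 103.   0.  47.  91.]
centre 631.1 205.7 sides 65.1 71.5 yaw 8.5
centre 650.7 286.4 sides 75.3 72.0 yaw 79.5
centre 631.1 205.7 sides 61.1 67.6 yaw 8.5
centre 650.9 287.7 sides 68.6 67.8 yaw 79.5
shift [-0.7  4.1 58.4] turn [-0.1 -0.1  0.1]
shift [90.2 -0.1 -0. ] turn [0. 0. 0.]
```

Call:
move_arm --commands "0 2 15 0 0 0 -1; -1 4 35 0 0 0 -1; -1 4 50 0 0 0 -1; -1 4 54 0 0 0 -1; -1 4 54 0 0 0 -1"

```text
t: 25.7
tcp_pos: [0.4802, 0.1776, 0.0807]
tool_rot: [0.998, 0.069, -0.0, 0.0]
force: [1.4, 0.3, -0.7]
finger_gap: 0.22
gripper_force: 88.3
```

```bash
python3 - <<'E'
from h import *
s=telemetry.sense();print(s["tcp_pos"],s["qd"])
plan((.481,.1842,.0768),8); plan((.5703,.1967,.0768),8)
E
```

```text
[0.4802489  0.17763141 0.08065954] [ 0.0057757  -0.01807785 -0.01377741 -0.00017417  0.00558762 -0.00047035]
shift [ 1.6 -6.4  3.9] turn [-0.   0.  -0.1]
shift [91.8 -6.5  3.8] turn [-0.   0.  -0.1]
```

Call:
move_arm --commands "0 -3 2 0 0 0 -1; 0 -6 3.5 0 0 0 -1; 0 -6 3.8 0 0 0 -1; 0 -6 3.8 0 0 0 -1; 0 -6 3.8 0 0 0 -1"

```text
t: 26.32
tcp_pos: [0.4796, 0.184, 0.0773]
tool_rot: [0.998, 0.069, 0.0, -0.0]
force: [0.2, -0.0, -0.6]
finger_gap: 0.219
gripper_force: 88.3
```

```bash
python3 - <<'E'
from h import *
s=telemetry.sense();print(s["tcp_pos"],s["qd"])
plan((.5703,.1967,.0768),8)
E
```

```text
[0.47962811 0.18403896 0.07731926] [ 0.00040711  0.00277306  0.00065486 -0.00055681 -0.00175866 -0.00084103]
shift [91.6 -0.   0.5] turn [-0.  -0.  -0.1]
```

Call:
move_arm --commands "3 0 0.5 0 0 0 -1; 11 0 0.5 0 0 0 -1; 21 0 0.5 0 0 0 -1; 31 0 0.5 0 0 0 -1; 41 0 0.5 0 0 0 -1"

```text
t: 26.95
tcp_pos: [0.5212, 0.1898, 0.0767]
tool_rot: [0.998, 0.069, 0.0, -0.0]
force: [-0.5, 0.6, -0.9]
finger_gap: 0.216
gripper_force: 88.3
```

Call:
move_arm --commands "12 0 0 0 0 0 -1; 24 0 0 0 0 0 -1; 36 0 0 0 0 0 -1; 45 0 0 0 0 0 -1; 51 0 0 0 0 0 -1"

```text
t: 27.58
tcp_pos: [0.5713, 0.1968, 0.0767]
tool_rot: [0.998, 0.069, 0.0, -0.0]
force: [-0.5, 0.2, -1.1]
finger_gap: 0.223
gripper_force: 88.3
```

```bash
python3 - <<'E'
from h import *
s=telemetry.sense();print(s["tcp_pos"],s["force"])
d=shot("top",8);s=shot("scene",8)
o=np.hstack([cv2.resize(d["image"][140:225,205:290,::-1],(400,400),interpolation=2),cv2.resize(s["image"][180:260,265:365,::-1],(400,400),interpolation=2)])
cv2.imwrite("pics/m8.png",o)
E
```

```text
[0.57125113 0.19675162 0.07665105] [-0.45310701  0.17018327 -1.12126597]
```

View pics/m8.png

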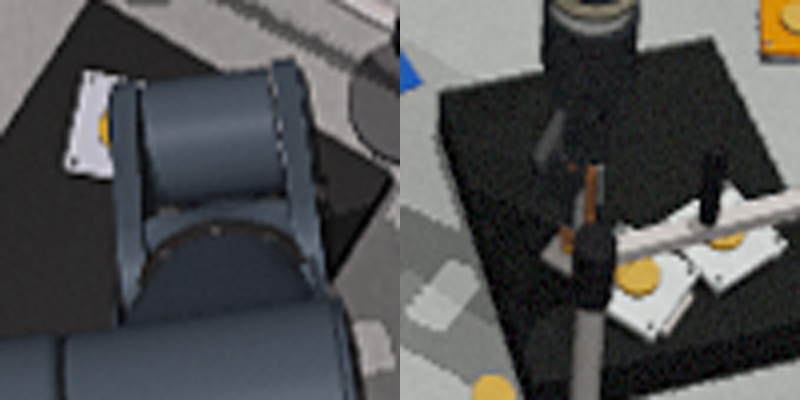

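Call:
move_arm --commands "0 0 -2 0 0 0 -1; 0 0 -5 0 0 0 -1; 0 0 -9 0 0 0 -1; 0 0 -16 0 0 0 -1; 0 0 -26 0 0 0 -1"

```text
t: 28.3
tcp_pos: [0.5704, 0.1966, 0.1031]
tool_rot: [0.998, 0.069, -0.0, 0.0]
force: [0.4, 0.1, -2.0]
finger_gap: 0.226
gripper_force: 88.3
```

Call:
move_arm --commands "0 0 -10 0 0 0 -1; 0 0 -20 0 0 0 -1; 0 0 -28 0 0 0 -1; 0 0 -33 0 0 0 -1; 0 0 -34 0 0 0 -1"

```text
t: 28.92
tcp_pos: [0.5708, 0.1967, 0.1371]
tool_rot: [0.998, 0.069, 0.0, -0.0]
force: [0.6, -0.1, -2.4]
finger_gap: 0.224
gripper_force: 88.3
```

Call:
move_arm --commands "-4 0 0 0 0 0 -1; -14 0 0 0 0 0 -1; -30 0 0 0 0 0 -1; -50 0 0 0 0 0 -1; -70 0 0 0 0 0 -1"

```text
t: 29.55
tcp_pos: [0.4996, 0.1868, 0.1364]
tool_rot: [0.998, 0.069, -0.001, 0.0]
force: [0.1, -0.3, -2.0]
finger_gap: 0.221
gripper_force: 88.3
```

Call:
move_arm --commands "-16 2 0 0 0 0 -1; -26 10 0 0 0 0 -1; -30 26 0 0 0 0 -1; -28 48 0 0 0 0 -1; -25 76 0 0 0 0 -1"

```text
t: 30.18
tcp_pos: [0.4878, 0.1069, 0.1368]
tool_rot: [0.998, 0.069, 0.001, 0.0]
force: [0.1, -0.2, -1.8]
finger_gap: 0.223
gripper_force: 88.2
```

Call:
move_arm --commands "4 30 0 0 0 0 -1; 8 60 0 0 0 0 -1; 12 90 0 0 0 0 -1; 16 120 0 0 0 0 -1; 20 148 0 0 0 0 -1"

```text
t: 30.8
tcp_pos: [0.528, -0.0381, 0.1367]
tool_rot: [0.998, 0.069, 0.001, 0.0]
force: [0.4, -0.4, -2.0]
finger_gap: 0.223
gripper_force: 88.2
```

Call:
move_arm --commands "4 24 0 0 0 3 -1; 8 44 0 0 0 8 -1; 11 60 0 0 0 14 -1; 13 71 0 0 0 21 -1; 14 76 0 0 0 28 -1"

```text
t: 31.42
tcp_pos: [0.5521, -0.1112, 0.1366]
tool_rot: [0.984, -0.177, 0.001, 0.0]
force: [-0.4, 0.1, -2.6]
finger_gap: 0.221
gripper_force: 88.3
```

Call:
move_arm --commands "0 0 0 0 0 7 -1; 0 0 0 0 0 14 -1; 0 0 0 0 0 21 -1; 0 0 0 0 0 26 -1; 0 0 0 0 0 29 -1"

```text
t: 32.05
tcp_pos: [0.5517, -0.1103, 0.1366]
tool_rot: [0.909, -0.417, 0.0, 0.0]
force: [-0.3, 0.0, -2.0]
finger_gap: 0.224
gripper_force: 88.3
```

Call:
move_arm --commands "0 0 5 0 0 0 -1; 0 0 10 0 0 0 -1; 0 0 10 0 0 0 -1; 0 0 10 0 0 0 -1; 0 0 10 0 0 0 -1"

```text
t: 32.67
tcp_pos: [0.5518, -0.1089, 0.1268]
tool_rot: [0.91, -0.415, 0.0, -0.0]
force: [-0.0, -0.5, -2.4]
finger_gap: 0.219
gripper_force: 88.3
```

```bash
python3 - <<'E'
from h import *
s=telemetry.sense();print(s["tcp_pos"],s["force"],np.degrees(s["q"]).round())
plan((.552,-.109,.0403),-49)
d=shot("top",9);s=shot("scene",9)
plates(d,205,145,60,55,.053,5)
# carried carrier in scene: top z = tcp-.0341+.0075
plates(s,170,240,110,90,.1275-.0341+.0075,3)
E
```

```text
[ 0.55176787 -0.10886237  0.12682399] [-0.03867001 -0.53708003 -2.35540263] [-23.  34.  97.   0.  50. 117.]
shift [ 0.2 -0.1 86.5] turn [-0.  -0.  -0.1]
centre 651.2 288.4 sides 71.3 72.4 yaw 79.3
centre 553.5 -301.5 sides 124.5 274.0 yaw 87.2
centre 599.5 -141.4 sides 234.2 316.0 yaw 43.7
```

Call:
move_arm --commands "0 0 6 0 0 0 -1; 0 0 18 0 0 0 -1; 0 0 34 0 0 0 -1; 0 0 48 0 0 0 -1; 0 0 60 0 0 0 -1"

```text
t: 33.4
tcp_pos: [0.5512, -0.1087, 0.0652]
tool_rot: [0.91, -0.415, -0.001, 0.0]
force: [1.0, -1.0, -2.2]
finger_gap: 0.225
gripper_force: 88.3
```

Call:
move_arm --commands "0 0 9 0 0 0 -1; 0 0 16 0 0 0 -1; 0 0 21 0 0 0 -1; 0 0 25 0 0 0 -1; 0 0 26.5 0 0 0 -1"

```text
t: 34.02
tcp_pos: [0.552, -0.109, 0.0404]
tool_rot: [0.91, -0.415, 0.0, 0.0]
force: [-1.2, 0.6, -1.9]
finger_gap: 0.226
gripper_force: 88.3
```

Call:
move_arm --commands "0 0 0 0 0 0 -1; -3 0 0 0 0 0 -1; -9 0 0 0 0 0 -1; -18 0 0 0 0 0 -1; -29 0 0 0 0 0 -1"

```text
t: 34.65
tcp_pos: [0.532, -0.0863, 0.0403]
tool_rot: [0.91, -0.415, -0.0, -0.0]
force: [0.5, -0.2, -0.4]
finger_gap: 0.22
gripper_force: 88.3
```

Call:
move_arm --commands "-12 0 0 0 0 0 -1; -24 0 0 0 0 0 -1; -38 0 0 0 0 0 -1; -52 0 0 0 0 0 -1; -64 0 0 0 0 0 -1"

```text
t: 35.28
tcp_pos: [0.4899, -0.0377, 0.0402]
tool_rot: [0.91, -0.415, -0.0, 0.0]
force: [-0.9, 0.8, -1.1]
finger_gap: 0.223
gripper_force: 88.3
```

Call:
move_arm --commands "0 0 -15 0 0 0 -1; 0 0 -40 0 0 0 -1; 0 0 -65 0 0 0 -1; 0 0 -85 0 0 0 -1; 0 0 -95 0 0 0 -1"

```text
t: 35.9
tcp_pos: [0.4919, -0.0391, 0.1372]
tool_rot: [0.91, -0.415, 0.002, -0.0]
force: [-0.3, -0.2, -2.0]
finger_gap: 0.22
gripper_force: 88.4
```

```bash
python3 - <<'E'
from h import *
s=telemetry.sense();print(s["tcp_pos"],s["force"])
d=shot("top",10);s=shot("scene",10)
plates(d,205,145,60,55,.053,5)
def tags(d,z):
    hsv=cv2.cvtColor(d["image"],cv2.COLOR_RGB2HSV);m=((hsv[...,0]>17)&(hsv[...,0]<28)&(hsv[...,1]>130)&(hsv[...,2]>120)).astype(np.uint8)
    n,l,st,c=cv2.connectedComponentsWithStats(m)
    for i in range(1,n):
        if 15<st[i,4]<400:
            p=ray(d,c[i],z)[0]
            print(st[i,4],c[i].round(1),p[:2].round(3))
print("top");tags(d,.023);print("scene");tags(s,.023)
x=np.array([.592,-.1545,.023]);print("expected px",proj(d,x),proj(s,x))
E
```

```text
[ 0.49191249 -0.03912675  0.13723446] [-0.25288605 -0.18052855 -2.04045647]
centre 651.0 288.4 sides 71.4 72.0 yaw 79.5
top
158 [161.  106.5] [0.883 0.551]
28 [189.5 112.9] [0.859 0.446]
79 [160.6 122.2] [0.823 0.55 ]
39 [195. 124.] [0.817 0.425]
41 [165.  127.8] [0.803 0.533]
33 [133. 144.] [0.742 0.646]
42 [138.5 156. ] [0.697 0.624]
44 [362.4 163.1] [ 0.674 -0.18 ]
77 [230.6 166.8] [0.659 0.293]
64 [294.8 182.7] [0.602 0.063]
382 [152.  200.9] [0.534 0.569]
46 [433.8 196.4] [ 0.554 -0.431]
39 [417.9 209.6] [ 0.506 -0.373]
scene
189 [364.5 184.6] [0.548 0.558]
19 [410.7 193.2] [0.703 0.637]
25 [422.4 197.6] [0.747 0.644]
33 [410.4 236. ] [0.822 0.432]
39 [423.9 240.7] [0.866 0.444]
74 [287.9 259.9] [0.603 0.065]
101 [233.5 298.9] [ 0.594 -0.156]
66 [247.  322.2] [ 0.68  -0.183]
57 [152.  328.5] [ 0.511 -0.376]
86 [144.3 353.8] [ 0.561 -0.432]
expected px [[355.8366847  185.60690915]] [[233.38353118 298.07452197]]
```

Call:
move_arm --commands "0 0 0 0 0 -5 -1; 0 0 0 0 0 -14 -1; 0 0 0 0 0 -24 -1; 0 0 0 0 0 -33 -1; 0 0 0 0 0 -38.4 -1"

```text
t: 36.62
tcp_pos: [0.4902, -0.0385, 0.1344]
tool_rot: [0.996, -0.091, -0.001, -0.0]
force: [-0.2, -0.8, -1.3]
finger_gap: 0.224
gripper_force: 88.4
```

Call:
move_arm --commands "-1 -10 0 0 0 0 -1; -6 -40 0 0 0 0 -1; -12 -80 0 0 0 0 -1; -18 -120 0 0 0 0 -1; -24 -160 0 0 0 0 -1"

```text
t: 37.25
tcp_pos: [0.4963, 0.1249, 0.1348]
tool_rot: [0.996, -0.094, -0.0, -0.0]
force: [0.1, -0.7, -1.3]
finger_gap: 0.219
gripper_force: 88.5
```

Call:
move_arm --commands "-6 -40 0 0 0 0 -1; -12 -80 0 0 0 0 -1; -17 -118 0 0 0 0 -1; -22 -150 0 0 0 0 -1; -25 -172 0 0 0 0 -1"

```text
t: 37.88
tcp_pos: [0.5033, 0.2986, 0.1347]
tool_rot: [0.996, -0.093, -0.0, 0.0]
force: [-0.2, -0.8, -1.3]
finger_gap: 0.225
gripper_force: 88.5
```

Call:
move_arm --commands "-2 -13 5 0 0 0 -1; -3 -19 15 0 0 0 -1; -3 -19 30 0 0 0 -1; -3 -19 40 0 0 0 -1; -3 -19 45 0 0 0 -1"

```text
t: 38.5
tcp_pos: [0.5041, 0.315, 0.0889]
tool_rot: [0.996, -0.094, -0.001, 0.001]
force: [-0.8, -0.6, -1.4]
finger_gap: 0.224
gripper_force: 88.5
```

Call:
move_arm --commands "0 0 3 0 0 0 -1; 0 0 6 0 0 0 -1; 0 0 8 0 0 0 -1; 0 0 8 0 0 0 -1; 0 0 8 0 0 0 -1"

```text
t: 39.12
tcp_pos: [0.5047, 0.3161, 0.0824]
tool_rot: [0.996, -0.093, 0.0, -0.0]
force: [1.3, -0.7, -1.3]
finger_gap: 0.224
gripper_force: 88.5
```

```bash
python3 - <<'E'
from h import *
d=shot("top",11)
s=telemetry.sense();print(s["tcp_pos"],s["force"],np.abs(s["qd"]).max())
plates(d,205,145,60,40,.053,5)
plan((.5056,.316,.0768),-10.6);plan((.594,.2994,.0768),-10.6)
E
```

```text
[0.50473447 0.31604775 0.08242392] [-0.58302211  0.1743805  -0.79768655] 0.0017940966880555303
centre 650.9 288.4 sides 71.4 72.2 yaw 79.3
shift [ 0.9 -0.1  5.6] turn [-0.  -0.  -0.1]
shift [90.8 -0.2  5.7] turn [-0.  -0.  -0.1]
```

Call:
move_arm --commands "0 0 3 0 0 0 -1; 0 0 5.6 0 0 0 -1; 4 0 5.6 0 0 0 -1; 13 0 5.6 0 0 0 -1; 23 0 5.6 0 0 0 -1"

```text
t: 39.8
tcp_pos: [0.5283, 0.3116, 0.0767]
tool_rot: [0.996, -0.093, 0.0, -0.0]
force: [-0.3, 0.1, -0.9]
finger_gap: 0.221
gripper_force: 88.5
```

Call:
move_arm --commands "10 0 0 0 0 0 -1; 20 0 0 0 0 0 -1; 30 0 0 0 0 0 -1; 40 0 0 0 0 0 -1; 50 0 0 0 0 0 -1"

```text
t: 40.42
tcp_pos: [0.577, 0.3023, 0.0766]
tool_rot: [0.996, -0.093, -0.0, 0.0]
force: [0.0, 0.7, -1.5]
finger_gap: 0.221
gripper_force: 88.5
```

Call:
move_arm --commands "8 0 0 0 0 0 -1; 14 0 0 0 0 0 -1; 17 0 0 0 0 0 -1; 18 0 0 0 0 0 -1; 18 0 0 0 0 0 -1"

```text
t: 41.05
tcp_pos: [0.5938, 0.2992, 0.0766]
tool_rot: [0.996, -0.093, -0.0, 0.0]
force: [0.5, 0.5, -0.7]
finger_gap: 0.223
gripper_force: 88.5
```

```bash
python3 - <<'E'
from h import *
s=telemetry.sense();print(s["tcp_pos"],s["force"])
d=shot("top",12);s=shot("scene",12); s0=load("scene",11) if 0 else load("scene",10)
# R2 moved? compare scene patch around tag/plate front between before and now
p=proj(s,[.653,.288,.053])[0].round().astype(int);print(p)
def tag(s):
    im=s["image"][p[1]-25:p[1]+25,p[0]-30:p[0]+30];h=cv2.cvtColor(im,cv2.COLOR_RGB2HSV)
    m=(h[...,0]>17)&(h[...,0]<28)&(h[...,1]>130)&(h[...,2]>120); w=(h[...,2]>180)&(h[...,1]<40)
    return m.sum(),np.argwhere(m).mean(0),w.sum()
print(tag(s0),tag(s))
plates(d,205,145,60,40,.053,3)
E
```

```text
[0.5937928  0.29918142 0.07658982] [ 0.52498213  0.45687865 -0.6811974 ]
[345 226]
(np.int64(15), array([27.13333333, 31.06666667]), np.int64(345)) (np.int64(15), array([27.13333333, 31.06666667]), np.int64(301))
```

Call:
move_arm --commands "0 0 -2 0 0 0 -1; 0 0 -5 0 0 0 -1; 0 0 -9 0 0 0 -1; 0 0 -16 0 0 0 -1; 0 0 -26 0 0 0 -1"

```text
t: 41.78
tcp_pos: [0.5938, 0.2991, 0.1029]
tool_rot: [0.996, -0.093, -0.0, 0.0]
force: [-0.1, -0.4, -2.8]
finger_gap: 0.221
gripper_force: 88.4
```

Call:
move_arm --commands "0 0 -10 0 0 0 -1; 0 0 -20 0 0 0 -1; 0 0 -28 0 0 0 -1; 0 0 -33 0 0 0 -1; 0 0 -34 0 0 0 -1"

```text
t: 42.4
tcp_pos: [0.5942, 0.2992, 0.137]
tool_rot: [0.996, -0.093, 0.0, -0.0]
force: [0.6, -0.1, -3.3]
finger_gap: 0.224
gripper_force: 88.4
```

Call:
move_arm --commands "-4 0 0 0 0 0 -1; -14 0 0 0 0 0 -1; -30 0 0 0 0 0 -1; -50 0 0 0 0 0 -1; -70 0 0 0 0 0 -1"

```text
t: 43.02
tcp_pos: [0.5232, 0.3123, 0.1364]
tool_rot: [0.996, -0.093, -0.001, 0.0]
force: [0.1, 0.2, -3.3]
finger_gap: 0.226
gripper_force: 88.4
```

Call:
move_arm --commands "-18 1 0 0 0 0 -1; -31 6 0 0 0 0 -1; -38 18 0 0 0 0 -1; -38 36 0 0 0 0 -1; -34 62 0 0 0 0 -1"

```text
t: 43.65
tcp_pos: [0.4807, 0.2562, 0.1368]
tool_rot: [0.996, -0.093, 0.001, -0.0]
force: [-0.2, 0.4, -2.6]
finger_gap: 0.223
gripper_force: 88.1
```

Call:
move_arm --commands "7 30 0 0 0 0 -1; 14 60 0 0 0 0 -1; 21 90 0 0 0 0 -1; 28 120 0 0 0 0 -1; 35 148 0 0 0 0 -1"

```text
t: 44.28
tcp_pos: [0.4877, 0.103, 0.1368]
tool_rot: [0.996, -0.094, 0.001, 0.0]
force: [-0.7, -0.6, -2.5]
finger_gap: 0.223
gripper_force: 88.2
```

Call:
move_arm --commands "6 26 0 0 0 2 -1; 11 46 0 0 0 6 -1; 15 60 0 0 0 12 -1; 17 69 0 0 0 19 -1; 18 72 0 0 0 25 -1"

```text
t: 44.9
tcp_pos: [0.492, 0.0292, 0.1368]
tool_rot: [0.951, -0.309, 0.001, 0.0]
force: [-0.2, 0.3, -2.1]
finger_gap: 0.224
gripper_force: 88.3
```

Call:
move_arm --commands "0 0 0 0 0 6 -1; 0 0 0 0 0 11 -1; 0 0 0 0 0 13.4 -1; 0 0 0 0 0 13.4 -1; 0 0 0 0 0 13.4 -1"

```text
t: 45.52
tcp_pos: [0.4918, 0.0307, 0.1367]
tool_rot: [0.91, -0.415, 0.0, 0.0]
force: [0.2, -0.8, -2.4]
finger_gap: 0.219
gripper_force: 88.3
```

```bash
python3 - <<'E'
from h import *
d=shot("top",13)
s=telemetry.sense();print(s["tcp_pos"],s["force"],np.degrees(s["q"]).round())
plan((.625,-.046,.137),-49)
E
```

```text
[0.49177392 0.03088851 0.13669941] [-1.06091765  0.07091343 -3.00577356] [ -9.  29. 106.  -0.  45. 130.]
shift [145.4 -50.3  -0.2] turn [-0.  -0.  -0.1]
```

Call:
move_arm --commands "4 -2 0 0 0 0 -1; 15 -6 0 0 0 0 -1; 33 -12 0 0 0 0 -1; 56 -20 0 0 0 0 -1; 80 -28 0 0 0 0 -1"

```text
t: 46.2
tcp_pos: [0.5667, -0.0114, 0.1366]
tool_rot: [0.91, -0.415, 0.0, -0.0]
force: [0.1, -0.5, -2.1]
finger_gap: 0.225
gripper_force: 88.3
```

Call:
move_arm --commands "23 -8 0 0 0 0 -1; 42 -15 0 0 0 0 -1; 55 -19 0 0 0 0 -1; 63 -22 0 0 0 0 -1; 65 -22.3 0 0 0 0 -1"

```text
t: 46.82
tcp_pos: [0.6248, -0.0453, 0.1364]
tool_rot: [0.91, -0.415, -0.0, 0.0]
force: [-0.4, 0.4, -2.8]
finger_gap: 0.224
gripper_force: 88.2
```

Call:
move_arm --commands "0 0 5 0 0 0 -1; 0 0 10 0 0 0 -1; 0 0 10 0 0 0 -1; 0 0 10 0 0 0 -1; 0 0 10 0 0 0 -1"

```text
t: 47.45
tcp_pos: [0.6248, -0.0451, 0.1268]
tool_rot: [0.91, -0.415, 0.0, -0.0]
force: [0.7, 0.8, -3.5]
finger_gap: 0.221
gripper_force: 88.2
```

```bash
python3 - <<'E'
from h import *
s=telemetry.sense();print(s["tcp_pos"],s["force"])
plan((.625,-.046,.0403),-49)
E
```

```text
[ 0.62478463 -0.04514638  0.12680025] [ 0.65394297  0.8046284  -3.54719665]
shift [ 0.8  0.4 86.5] turn [-0.  -0.  -0.1]
```

Call:
move_arm --commands "0 0 6 0 0 0 -1; 0 0 18 0 0 0 -1; 0 0 34 0 0 0 -1; 0 0 48 0 0 0 -1; 0 0 60 0 0 0 -1"

```text
t: 48.08
tcp_pos: [0.6242, -0.0451, 0.065]
tool_rot: [0.91, -0.415, -0.001, 0.0]
force: [0.1, 0.2, -2.2]
finger_gap: 0.222
gripper_force: 88.2
```

Call:
move_arm --commands "0 0 9 0 0 0 -1; 0 0 16 0 0 0 -1; 0 0 21 0 0 0 -1; 0 0 25 0 0 0 -1; 0 0 26.5 0 0 0 -1"

```text
t: 48.7
tcp_pos: [0.6251, -0.0453, 0.0404]
tool_rot: [0.91, -0.415, 0.001, -0.0]
force: [-0.3, 0.1, -1.3]
finger_gap: 0.222
gripper_force: 88.3
```

Call:
move_arm --commands "0 0 0 0 0 0 -1; -3 0 0 0 0 0 -1; -9 0 0 0 0 0 -1; -18 0 0 0 0 0 -1; -29 0 0 0 0 0 -1"

```text
t: 49.32
tcp_pos: [0.6051, -0.0226, 0.0402]
tool_rot: [0.91, -0.415, -0.0, -0.0]
force: [0.4, -0.5, -1.8]
finger_gap: 0.225
gripper_force: 88.3
```

Call:
move_arm --commands "-12 0 0 0 0 0 -1; -24 0 0 0 0 0 -1; -38 0 0 0 0 0 -1; -52 0 0 0 0 0 -1; -62 0 0 0 0 0 -1"

```text
t: 49.95
tcp_pos: [0.5642, 0.0245, 0.0401]
tool_rot: [0.91, -0.415, -0.0, 0.0]
force: [-0.2, -0.6, -1.1]
finger_gap: 0.218
gripper_force: 88.3
```

Call:
move_arm --commands "0 0 -10 0 0 0 -1; 0 0 -30 0 0 0 -1; 0 0 -55 0 0 0 -1; 0 0 -80 0 0 0 -1; 0 0 -95 0 0 0 -1"

```text
t: 50.58
tcp_pos: [0.5663, 0.0231, 0.1371]
tool_rot: [0.91, -0.415, 0.002, -0.0]
force: [0.0, 0.6, -0.7]
finger_gap: 0.225
gripper_force: 88.3
```

Call:
move_arm --commands "0 0 0 0 0 -5 -1; 0 0 0 0 0 -14 -1; 0 0 0 0 0 -24 -1; 0 0 0 0 0 -34 -1; 0 0 0 0 0 -42 -1"

```text
t: 51.2
tcp_pos: [0.5651, 0.0234, 0.1352]
tool_rot: [0.998, -0.059, 0.0, 0.0]
force: [-0.3, -0.8, -0.9]
finger_gap: 0.222
gripper_force: 88.4
```

```bash
cat >> h.py <<'E'
def tags(d,z):
    hsv=cv2.cvtColor(d["image"],cv2.COLOR_RGB2HSV);m=((hsv[...,0]>17)&(hsv[...,0]<28)&(hsv[...,1]>130)&(hsv[...,2]>120)).astype(np.uint8)
    n,l,st,c=cv2.connectedComponentsWithStats(m)
    for i in range(1,n):
        p=ray(d,c[i],z)[0]
        if 15<st[i,4]<400 and p[1]<.2: print(st[i,4],c[i].round(1),p[:2].round(3))
E
python3 - <<'E'
from h import *
s0=shot("scene",14);d=shot("top",14);s=telemetry.sense();print(s["tcp_pos"],s["force"])
plan((.428,-.0254,.12),-3.5)
print("top");tags(d,.023);print("scene");tags(s0,.023)
E
```

```text
[0.56514888 0.02338227 0.13521412] [-0.58774054 -0.17854249 -1.54239724]
shift [-130.1   65.4   15.2] turn [ 0.  -0.  -3.6]
top
44 [362.4 163.1] [ 0.674 -0.18 ]
56 [338.5 166.2] [ 0.662 -0.094]
77 [355.5 186.1] [ 0.59  -0.153]
46 [433.8 196.4] [ 0.554 -0.431]
39 [417.9 209.6] [ 0.506 -0.373]
scene
101 [233.5 298.9] [ 0.594 -0.156]
98 [267.1 300.6] [ 0.667 -0.092]
67 [247.1 322.2] [ 0.68  -0.182]
56 [152.1 328.5] [ 0.512 -0.376]
86 [144.3 353.8] [ 0.561 -0.432]
```

Call:
move_arm --commands "-12 6 0 0 0 -1 -1; -40 20 5 0 0 -3 -1; -75 38 10 0 0 -3.6 -1; -105 53 15 0 0 -3.6 -1; -124 62 15 0 0 -3.6 -1"

```text
t: 51.92
tcp_pos: [0.4312, -0.0227, 0.12]
tool_rot: [1.0, -0.031, -0.001, -0.0]
force: [-0.2, -0.8, -1.2]
finger_gap: 0.223
gripper_force: 88.4
```

Call:
move_arm --commands "-5 3 0 0 0 0 -1; -5 3 0 0 0 0 -1; -5 3 0 0 0 0 -1; -5 3 0 0 0 0 -1; -5 3 0 0 0 0 -1"

```text
t: 52.55
tcp_pos: [0.4296, -0.0252, 0.1201]
tool_rot: [1.0, -0.03, 0.0, 0.0]
force: [0.3, 0.6, -1.1]
finger_gap: 0.22
gripper_force: 88.4
```

```bash
python3 - <<'E'
from h import *
s=telemetry.sense();print(s["tcp_pos"],s["force"]); plan((.428,-.0254,.0361),-3.5)
s=shot("scene",15);tags(s,.023)
E
```

```text
[ 0.42963004 -0.02522785  0.120078  ] [ 0.25402327  0.59692231 -1.1122321 ]
shift [-1.6  0.3 84. ] turn [ 0.  -0.   0.1]
71 [287.9 259.7] [0.603 0.065]
100 [233.5 298.9] [ 0.595 -0.156]
98 [267.1 300.6] [ 0.667 -0.092]
67 [247.1 322.2] [ 0.68  -0.182]
56 [152.1 328.5] [ 0.512 -0.376]
86 [144.3 353.8] [ 0.561 -0.432]
21 [ 62.8 415.8] [ 0.563 -0.649]
```

Call:
move_arm --commands "-1.6 0 20 0 0 0 -1; -1.6 0 45 0 0 0 -1; -1.6 0 65 0 0 0 -1; -1.6 0 76 0 0 0 -1; -1.6 0 81 0 0 0 -1"

```text
t: 53.22
tcp_pos: [0.4276, -0.0252, 0.0386]
tool_rot: [1.0, -0.03, -0.0, -0.0]
force: [-0.1, -0.5, -0.6]
finger_gap: 0.223
gripper_force: 88.4
```

Call:
move_arm --commands "0 0 1 0 0 0 -1; 0 0 2 0 0 0 -1; 0 0 3 0 0 0 -1; 0 0 3 0 0 0 -1; 0 0 3 0 0 0 -1"

```text
t: 53.85
tcp_pos: [0.4277, -0.0253, 0.0363]
tool_rot: [1.0, -0.03, 0.0, 0.0]
force: [-1.2, -0.4, -0.3]
finger_gap: 0.225
gripper_force: 88.4
```

```bash
python3 - <<'E'
from h import *
s=telemetry.sense();print(s["tcp_pos"],s["force"]); plan((.428,-.0254,.0361),-3.5)
E
```

```text
[ 0.42770367 -0.02527864  0.03629224] [-1.21489752 -0.35820612 -0.25629727]
shift [0.3 0.1 0.2] turn [ 0. -0.  0.]
```

Call:
move_arm --commands "0 0 0.5 0 0 0 -1; 0 0 0.7 0 0 0 -1; 0 0 0.7 0 0 0 -1; 0 0 0.7 0 0 0 -1; 0 0 0.7 0 0 0 -1" --grip_force 25

```text
t: 54.48
tcp_pos: [0.4277, -0.0252, 0.0361]
tool_rot: [1.0, -0.03, 0.0, 0.0]
force: [-0.4, 0.7, 8.1]
finger_gap: 0.22
gripper_force: 90.0
```

Call:
move_arm --commands "0 0 0 0 0 0 -0.4; 0 0 0 0 0 0 -0.2; 0 0 0 0 0 0 0; 0 0 0 0 0 0 0.2; 0 0 0 0 0 0 0.2"

```text
t: 55.1
tcp_pos: [0.4276, -0.0252, 0.0353]
tool_rot: [1.0, -0.03, -0.0, -0.0]
force: [-0.4, -0.2, -0.0]
finger_gap: 0.6
gripper_force: 0.0
```

Call:
move_arm --commands "0 0 -10 0 0 0 0.2; 0 0 -40 0 0 0 0.2; 0 0 -90 0 0 0 0.2; 0 0 -140 0 0 0 0.2; 0 0 -190 0 0 0 0.2"

```text
t: 55.72
tcp_pos: [0.427, -0.0251, 0.2277]
tool_rot: [1.0, -0.03, 0.0, 0.0]
force: [1.2, -0.3, 0.0]
finger_gap: 0.599
gripper_force: 0.0
```

Call:
move_arm --commands "0 0 -50 0 0 -8 0; 0 0 -80 0 0 -18 0; 0 0 -85 0 0 -28 0; 0 0 -85 0 0 -38 0; 0 0 -85 0 0 -46 0"

```text
t: 56.35
tcp_pos: [0.4269, -0.025, 0.3111]
tool_rot: [0.931, 0.365, 0.0, 0.0]
force: [-0.5, -0.3, -0.3]
finger_gap: 0.502
gripper_force: 0.0
```

Call:
move_arm --commands "0 0 0 0 0 -10 0; 0 0 0 0 0 -20 0; 0 0 0 0 0 -30 0; 0 0 0 0 0 -40 0; 0 0 0 0 0 -48 0"

```text
t: 56.98
tcp_pos: [0.4268, -0.025, 0.3108]
tool_rot: [0.702, 0.712, -0.0, -0.0]
force: [0.9, -0.6, -0.5]
finger_gap: 0.5
gripper_force: 0.0
```

```bash
python3 - <<'E'
from h import *
d=shot("top",16);c=shot("scene",16)
s=telemetry.sense();print(s["tcp_pos"],s["force"],s["finger_gap"]); plan((.7255,.1445,.31),94.5)
# lifter check: difference against initial scene image in lifter area, and orange grip centroid
for t in(0,2,16):
    im=load("scene",t)["image"][225:285,205:275];h=cv2.cvtColor(im,cv2.COLOR_RGB2HSV)
    m=(h[...,0]<15)&(h[...,1]>110)&(h[...,2]>70);w=(h[...,2]>185)&(h[...,1]<25)&(np.indices(m.shape)[0]>0)
    k=(h[...,2]<60)
    print(t,m.sum(),np.argwhere(m).mean(0).round(1),k.sum(),np.argwhere(k).mean(0).round(1))
a=load("scene",2)["image"][225:285,205:275].astype(int);b=c["image"][225:285,205:275].astype(int)
print("lifter area diff px",(np.abs(a-b).max(2)>40).sum())
E
```

```text
[ 0.4269922  -0.02502394  0.31080733] [ 0.02483014  0.61224614 -1.12302718] 0.5021044471564103
shift [166.8 300.    0.8] turn [ 0.  0. -4.]
0 110 [17.2 24.6] 409 [38.  34.1]
2 111 [17.5 25. ] 424 [37.7 33.6]
16 110 [17.5 24.4] 427 [37.6 34. ]
lifter area diff px 184
```

Call:
move_arm --commands "10 18 0 0 0 0 0; 34 61 0 0 0 0 0; 62 111 0 0 0 0 0; 90 162 0 0 0 0 0; 116 210 0 0 0 0 0"

```text
t: 57.7
tcp_pos: [0.639, 0.095, 0.3102]
tool_rot: [0.704, 0.71, 0.0, 0.0]
force: [0.8, -0.4, 1.3]
finger_gap: 0.498
gripper_force: 0.0
```

Call:
move_arm --commands "24 42 0 0 0 0 0; 40 71 0 0 0 -2 0; 50 88 0 0 0 -4 0; 51 89 0 0 0 -4 0; 51 89 0 0 0 -4 0"

```text
t: 58.32
tcp_pos: [0.7246, 0.1449, 0.3099]
tool_rot: [0.679, 0.734, -0.0, -0.0]
force: [-0.7, -0.4, -0.6]
finger_gap: 0.501
gripper_force: 0.0
```

```bash
python3 - <<'E'
from h import *
plan((.7235,.1455,.222),94.5)
h=np.array([.684,.071])
for a in [61.5]+list(np.linspace(67.7,123,10)):
    p=np.r_[h+.085*np.array([np.cos(np.radians(a)),np.sin(np.radians(a))]),.222]
    print(round(a,1),end=' '); plan(p,94.5,((.7235,.1455,.222),94.5))
E
```

```text
shift [ 0.7 -1.  87.9] turn [-0.1  0.  -0. ]
61.5 shift [0.1 1.1 0. ] turn [0. 0. 0.]
67.7 shift [ 4.7 -6.9 -0. ] turn [0. 0. 0.]
73.8 shift [  8.4 -15.2  -0. ] turn [0. 0. 0.]
80.0 shift [ 11.1 -23.9  -0. ] turn [0. 0. 0.]
86.1 shift [ 12.9 -32.9  -0. ] turn [0. 0. 0.]
92.3 shift [ 13.8 -41.9  -0. ] turn [0. 0. 0.]
98.4 shift [ 13.6 -51.   -0. ] turn [0. 0. 0.]
104.6 shift [ 12.5 -60.1  -0. ] turn [0. 0. 0.]
110.7 shift [ 10.4 -69.   -0. ] turn [0. 0. 0.]
116.9 shift [  7.4 -77.6  -0. ] turn [0. 0. 0.]
123.0 shift [  3.5 -85.8  -0. ] turn [0. 0. 0.]
```

Call:
move_arm --commands "1 -1 20 0 0 0 0; 1 -1 45 0 0 0 0; 1 -1 70 0 0 0 0; 1 -1 88 0 0 0 -0.2; 1 -1 88 0 0 0 -0.4" --grip_force 20

```text
t: 58.95
tcp_pos: [0.7227, 0.145, 0.2208]
tool_rot: [0.679, 0.734, -0.001, -0.001]
force: [-0.6, 0.2, -0.0]
finger_gap: 0.299
gripper_force: 0.0
```

Call:
move_arm --commands "5 -7 0 0 0 0 -0.4; 8.5 -15 0 0 0 0 -0.4; 11 -24 0 0 0 0 -0.4; 13 -33 0 0 0 0 -0.4; 14 -42 0 0 0 0 -0.4"

```text
t: 59.58
tcp_pos: [0.6802, 0.1563, 0.2229]
tool_rot: [0.679, 0.735, 0.0, 0.0]
force: [1.6, 1.3, 0.2]
finger_gap: 0.298
gripper_force: 0.8
```

Call:
move_arm --commands "0 -9 0 0 0 0 -0.4; -1.5 -18 0 0 0 0 -0.4; -3.5 -27 0 0 0 0 -0.4; -6.5 -36 0 0 0 0 -0.4; -10.5 -44 0 0 0 0 -0.4"

```text
t: 60.2
tcp_pos: [0.6372, 0.1416, 0.2223]
tool_rot: [0.679, 0.734, -0.0, -0.0]
force: [2.0, 1.6, -0.2]
finger_gap: 0.299
gripper_force: 0.7
```

Call:
move_arm --commands "0 0 0 0 0 0 -0.2; 0 0 0 0 0 0 0; 0 0 -30 0 0 0 0; 0 0 -60 0 0 0 0; 0 0 -90 0 0 0 0"

```text
t: 60.82
tcp_pos: [0.638, 0.142, 0.3131]
tool_rot: [0.679, 0.734, -0.0, -0.0]
force: [0.6, -0.7, 0.0]
finger_gap: 0.502
gripper_force: 0.0
```

Call:
move_arm --commands "-15 -30 0 0 0 0 0; -30 -75 0 0 0 0 0; -50 -125 0 0 0 0 0; -70 -175 0 0 0 0 0; -90 -220 0 0 0 0 0"

```text
t: 61.45
tcp_pos: [0.4242, 0.0344, 0.3125]
tool_rot: [0.678, 0.735, -0.0, 0.0]
force: [0.5, -0.4, -0.1]
finger_gap: 0.501
gripper_force: 0.0
```

Call:
move_arm --commands "-25 -40 0 0 0 0 0; -60 -60 0 0 0 0 0; -100 -80 0 0 0 0 0; -140 -90 0 0 0 0 0; -170 -95 0 0 0 0 0"

```text
t: 62.08
tcp_pos: [0.3442, -0.1437, 0.3128]
tool_rot: [0.679, 0.734, -0.0, 0.001]
force: [-0.5, 0.2, 0.9]
finger_gap: 0.499
gripper_force: 0.0
```

```bash
python3 - <<'E'
from h import *
d=shot("top",17);c=shot("scene",17);s=telemetry.sense();print(s["tcp_pos"],s["force"])
tags(d,.023);print();tags(c,.023)
# peg & head: dark blobs; template the head cap: dark mask around
P=lambda a,r,z:np.array([.684+r*np.cos(np.radians(a)),.071+r*np.sin(np.radians(a)),z])
g=cv2.cvtColor(d["image"],cv2.COLOR_RGB2GRAY)
# bright bar profile: mean brightness along predicted bar for angles
for a in np.arange(108,132,1.):
    q=proj(d,[P(a,r,.206) for r in np.linspace(.11,.21,40)]).astype(np.float32)
    print(a,round(float(cv2.remap(g,q[:,0].reshape(1,-1),q[:,1].reshape(1,-1),1).mean())),end='; ')
E
```

```text
[ 0.34493811 -0.14486399  0.31284553] [ 1.16181754  0.64892355 -0.48526412]
44 [362.4 163.1] [ 0.674 -0.18 ]
75 [337.4 166.1] [ 0.663 -0.09 ]
64 [294.8 182.7] [0.602 0.063]
77 [355.5 186.1] [ 0.59  -0.153]
46 [433.8 196.4] [ 0.554 -0.431]
39 [417.9 209.6] [ 0.506 -0.373]

66 [287.9 259.3] [0.602 0.067]
102 [233.5 298.8] [ 0.594 -0.156]
98 [267.1 300.6] [ 0.667 -0.092]
67 [247.1 322.2] [ 0.68  -0.182]
56 [152.1 328.5] [ 0.512 -0.376]
88 [144.2 353.8] [ 0.561 -0.432]
108.0 54; 109.0 53; 110.0 51; 111.0 49; 112.0 48; 113.0 45; 114.0 44; 115.0 43; 116.0 41; 117.0 41; 118.0 38; 119.0 38; 120.0 48; 121.0 93; 122.0 164; 123.0 190; 124.0 192; 125.0 184; 126.0 128; 127.0 64; 128.0 40; 129.0 38; 130.0 40; 131.0 39;
```

```bash
python3 - <<'E'
from h import *
P=lambda a,r,z:np.array([.684+r*np.cos(np.radians(a)),.071+r*np.sin(np.radians(a)),z])
d0=load("top",0);d=load("top",17);g=cv2.cvtColor(d0["image"],cv2.COLOR_RGB2GRAY)
v=[]
A=np.arange(55,140,.5)
for a in A:
    q=proj(d0,[P(a,r,.206) for r in np.linspace(.11,.21,40)]).astype(np.float32);v.append(cv2.remap(g,q[:,0].reshape(1,-1),q[:,1].reshape(1,-1),1).mean())
print("initial arm angle",A[np.array(v)>150])
for D,t in((d0,0),(d,17)):
    im=D["image"][190:250,300:345];h=cv2.cvtColor(im,cv2.COLOR_RGB2HSV)
    w=(h[...,2]>175)&(h[...,1]<40);o=(h[...,0]<15)&(h[...,1]>120)&(h[...,2]>90)
    k=np.argwhere(w)[:,::-1].astype(np.float32)
    print(t,w.sum(),cv2.minAreaRect(k),np.argwhere(o).mean(0))
for n in("top","scene"):
  for t in(0,17):
    D=load(n,t)
    for nm,x in(("collar",(0,0)),):pass
    u=proj(D,[.727,-.30,.018])[0]; im=cv2.cvtColor(D["image"],cv2.COLOR_RGB2GRAY)
    print(n,t,im.mean().round(1))
E
```

```text
initial arm angle [126.5 127.  127.5 128.  128.5 129.  129.5 130. ]
0 274 ((20.024139404296875, 31.089656829833984), (10.981019973754883, 32.12094497680664), 3.3664605617523193) [40.38709677 20.74193548]
17 272 ((20.27488899230957, 31.22737693786621), (10.939985275268555, 32.01134490966797), 2.726311206817627) [40.5 21. ]
top 0 117.7
top 17 120.2
scene 0 121.9
scene 17 124.8
```

```bash
python3 -c "
from station import ticket
print(ticket.sign_off())"
```

```text
the job is handed in; nothing more can be done
None
```

I've handed the job in: the three carriers present are on their matching trays, the lifter is back on its rest to about 1 mm, and the lamp is back over the granite, about 3° past the middle by my measurement. The brass bush did not move; I did not re-measure the collar or the bottle.

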